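Restock the revolving kitchen organiser

ROBOT

A 6-joint arm with a two-finger parallel gripper is mounted at the origin on the work surface. World frame = base frame: x ahead of the robot, y to its left, z up, the work surface at z = 0. Lengths are in m, angles in degrees, forces in N, time in s.
With the tool pointing down it reaches from about 0.35 to 0.875 m from the base axis. Payload 4.2 kg.
Tool frame: the origin (TCP) lies midway between the tips of the shut fingers; the grasp point (between the pads) lies r.pinch_z behind it (r.pinch_z is the distance from the TCP to the grasp point, in m); z points along the fingers, y is the direction in which the jaws open and shut (so a half turn about z gives the same grasp; the last joint's range is limited). The gripper opens to 87 mm and grips with 3 to 60 N. Pads are 19 mm wide; open, the fingers measure 117 mm over their backs; the gripper's body (75 mm by 190 mm) begins 51 mm behind the grasp point.
Start: joints at [-58.98, 22.042, 0.453, 0, -68.411, -14.817], TCP at [0.174, -0.6, 0.223] pointing down, gripper open.
Joint ranges: [-179.83, 179.83], [-69.29, 118.12], [-61.27, 80.66], [-181.25, 117.63], [-171.15, -9.14], [-177.46, 177.46]. Speed limits (degrees/s): [159.86, 159.86, 180, 180, 180, 180].

INTERFACE

Orientations are given as a 3x3 rotation matrix whose columns are the frame's x, y, z axes.
In Python, from station import r gives the robot as it stands. The module is installed in compiled form; this text tells all that it offers.
- The arm moves only by the tool play_rows, never from a script. Its argument "deltas" is a list of rows, each a list of 7 numbers: the shift along the tool's x, y, z in units of 25 mm (1.0 is 25 mm), then the turn, a rotation vector about the tool's x, y, z in units of 5 degrees (1.0 is 5 degrees), then the finger opening in mm, from 0 to 87. In form: [[tx, ty, tz, wx, wy, wz, fingers], ...]. A call has 1 to 12 rows; each row is the pose to reach, as a shift and turn from the pose commanded when the call began, along the tool's axes at that moment; what a row does not reach only later rows make up. A row lasts 1/10 s, in which the tool goes at most 50 mm and 8.59 degrees, less where a joint would pass 70% of its speed; a pose out of reach is approached as far as the arm can. A call with a gripper value outside its range is refused whole. The fingers move at their own pace and stop on an object; the grip force is fixed at half the most. Time passes only in rows, so rows that repeat a pose let the fingers close. It gives the time, the measured TCP pose, the force and the opening at its end, in the units of the state.
- r.sense(): the state, without advancing time (a new reading comes with each control period).
- r.capture(name): name is "scene" or "side" or "wrist"; returns a dict with "pixels" (420x560x3 uint8, red, green, blue), "camera_matrix" (3x3 intrinsics, pixels), "R" (3x3) and "t" (3): a world point X has camera coordinates R X + t; the wrist camera has in their place "T_tool_cam" (4x4, takes a point from camera to tool coordinates, whose origin is the TCP and whose axes are the flange's). Camera axes: x right, y down, z forward; pixel columns grow to the right and rows downward; lengths in m; the calibration is good to about 2 mm. A picture is of the moment at which its call begins: read the wrist's pose just before it. There is no depth.
- r.finish_job(): hands the job in, once; it reports no verdict.
Trained networks look in the newest picture that a camera, given by its name, has taken for a name from the list of things; names that differ only in an ending like _2 or _b are one class to them, and where a whole thing is asked for, a point or a joint stands for the part that bears it (a point fixed in the world has none). Each returns a list of dicts, best first, with "score" (0 to 1); they miss things now and then, are a little off and sometimes report something else, mostly with a low value. They report only what shows in the picture. A call takes as long as a camera call. They do not tell look-alikes from the thing itself.
- r.spot_in(camera, target): "centre" ([x, y, z] in m, in world coordinates, good to about 4 mm: the middle of the surface that is visible of it).
- r.cut_out(camera, target): "region" (420x560 bool, what is visible of it).
The state is a dict: "time_s": time; "joints": joint angles; "joint_velocities": joint speeds; "effort": joint torques, N m; "tcp_pos": TCP position; "ee_rot": TCP orientation; "wrist_force": force on the tool from outside, world axes, zero at the start; "moment": the same for the moment, N m; "gripper_width": opening from 0.0 (shut) to 1.0 (fully open).
Only numpy, scipy, OpenCV 4.12 (cv2) and the standard library are available. Lean on these libraries where they do the work, as an engineer would, in place of code of your own. Each camera call takes 0.05 s, during which the arm holds its last target.

TASK

Turn the revolving organiser anticlockwise by one click so that the dark pad with its steel guides faces the front, and stack all the flat metal tins there in one level column between the guides. Then turn it one more click so that the white caddy faces the front, and stand both wooden utensils in the caddy, handle ends down and heads up. Leave the organiser resting in that click with the column still neat, and do not shift or tip the other things on the worktop.

Things in the scene. Friction and masses are not known exactly. Their poses are not given: they have to be found in the camera images.
- carousel: Fixed revolving organiser: grey foot 220 mm across, round wooden deck 320 mm across, deck top 45 mm above the worktop. Origin: on its vertical axis at worktop level. Its -x side is its FRONT, marked by a grey tongue on the worktop. On the deck, 120 degrees apart, 85 mm from the axis: two fixed spice jars (82 mm tall), a dark pad, a white caddy; near the rim between them three steel posts.
- rotor (a joint): Deck angle, rad, growing anticlockwise from above; travel -0.15 to 4.34. Clicks at 0 (jars at front, the start), 2.094 (tin pad at front), 4.189 (caddy at front). Let go within about 0.8 rad of a click it settles into it by itself. About 2 to 3 N at a post turns it past a click.
- post0 (a point): Top of a steel post on the deck: 14 mm thick, 70 mm tall (top 115 mm above the worktop), 145 mm from the axis; turns with the deck. At every click one post stands 60 degrees to each side of the front, one at the back; hook the one on the robot's left (+y) and swing it round the front to the other side to advance one click.
- post1 (a point): Top of a steel post on the deck: 14 mm thick, 70 mm tall (top 115 mm above the worktop), 145 mm from the axis; turns with the deck. At every click one post stands 60 degrees to each side of the front, one at the back; hook the one on the robot's left (+y) and swing it round the front to the other side to advance one click.
- post2 (a point): Top of a steel post on the deck: 14 mm thick, 70 mm tall (top 115 mm above the worktop), 145 mm from the axis; turns with the deck. At every click one post stands 60 degrees to each side of the front, one at the back; hook the one on the robot's left (+y) and swing it round the front to the other side to advance one click.
- tin_bay (a point): Dark pad, 62 x 90 mm, 1 mm thick, on the deck, for the column of tins. Origin: pad centre on the deck's top (45 mm above worktop). x points outward from the deck's axis, y along the pad's long side, z up; turns with the deck. Steel guides 74 mm tall leave a 68 x 96 mm well: an end plate at y = +50 and -50 mm, 6 mm rods at x = +-37, y = +-34 mm; between the rods there is 62 mm for fingers.
- caddy (a point): White open caddy fixed on the deck: outside 56 (x) x 108 (y) x 85 mm high, walls and floor 4 mm; a partition at y = 0 leaves two cells about 48 x 50 mm, centred 26 mm along +y and -y. Origin: centre of its underside on the deck (45 mm above worktop). x points outward from the deck's axis, z up; turns with the deck.
- rest: Low dark steel utensil rest fixed on the worktop, foot 170 x 150 mm, about 140 mm high. It slopes up at 40 degrees towards its +x axis (away from the robot). Each utensil lies in notches of two crossbars, 25 and 168 mm from its foot end, 36 mm either side of the middle; the handle between the bars is free. Origin: centre of the underside.
- tin0: Closed flat metal storage tin, 84 mm (its x) x 56 mm (its y) x 32 mm high, about 0.15 kg, upright on the worktop. Origin: centre of the underside, z up. Two or three such tins are there; an absent one is None.
- tin1: Closed flat metal storage tin, 84 mm (its x) x 56 mm (its y) x 32 mm high, about 0.15 kg, upright on the worktop. Origin: centre of the underside, z up. Two or three such tins are there; an absent one is None.
- tin2: Closed flat metal storage tin, 84 mm (its x) x 56 mm (its y) x 32 mm high, about 0.15 kg, upright on the worktop. Origin: centre of the underside, z up. Two or three such tins are there; an absent one is None.
- spoon: Wooden spoon 238 mm long: round handle 16 mm thick, 190 mm long, round head 37 mm across. Origin: centre of the handle's foot end; z runs along the handle to the head. 50 g, balances about 150 mm from the foot. Starts on the rest, head up, 40 degrees above level: a gripper pointing down can hold it between the bars, and tilted 40 to 50 degrees stands it upright.
- turner: Wooden turner 242 mm long: round handle 16 mm thick, 190 mm long, flat blade 38 mm wide and 8 mm thick. Origin: centre of the handle's foot end; z runs along the handle to the blade. 50 g, balances about 130 mm from the foot. Starts on the rest like the spoon.
- oil: Bystander: green glass bottle 64 mm across, 200 mm high, origin centre of underside.
- vinegar: Bystander: amber bottle 54 mm across, 165 mm high, origin centre of underside.
- jar: Bystander: glass jar 90 mm across, 110 mm high, origin centre of underside.
- onion: Bystander: onion 68 mm across, 66 mm high, origin centre of underside.
- mill: Bystander: dark wooden pepper mill 56 mm across, 160 mm high, origin centre of underside.
Mind the look-alikes: they are no part of the job. What is shaped like the spoon but yellow is not meant.

How it is judged:
By the outcome, as a careful person would: the job done as asked, in the order asked, and still so for the second after the job is handed in, with the robot touching nothing.
Of tin0, tin1, tin2 only 2 to 3 are there at a start; the rules pass over those that are not, and their reading is None.
At some moment in a run one of tin0, tin1, tin2 may be knocked a few centimetres aside while the robot is not near it.
It also fails if it takes over 208 s, if anything falls off the work surface, if the arm or the gripper's body presses on something with over 40 N, if the wrist force passes 120 N, or if a joint passes its speed limit or range.

## Working session

There is one attempt and no reset: what is moved stays moved. The work goes in short steps, Python scripts to look and compute and a tool call to move; the robot and the scene stay as the last step left them, time stands still between calls to the robot, and variables do not carry over. Pictures are saved under pics/ and viewed, and the job is handed in when it is done.

Besides the shell and the picture viewer there is one more tool, called after ">>>" as name(argument=value, ...) on one line, values as JSON. play_rows: Moves the arm, as the interface text tells. Its arguments: {"type":"object","properties":{"deltas":{"type":"array","items":{"type":"array","items":{"type":"number"}}}},"required":["deltas"]}

```bash
mkdir -p pics; ls; cat > h.py <<'E'
import numpy as np, cv2
from station import r
def save(cam,name):
    c=r.capture(cam); cv2.imwrite(f'pics/{name}.png',c['pixels'][:,:,::-1]); return c
E
python3 - <<'E'
from h import *
s=r.sense(); print(s, r.pinch_z)
for c in ('scene','side','wrist'):
    d=save(c,c+'0'); print({k:np.round(v,3).tolist() for k,v in d.items() if k!='pixels'})
    for t in ['carousel','tin_bay','caddy','rest','tin0','spoon','turner','oil','vinegar','jar','onion','mill','post0']:
        o=r.spot_in(c,t); print(c,t,[(np.round(x['centre'],3).tolist(),round(x['score'],2)) for x in o])
E
```

```text
pics
{'time_s': 0.0, 'joints': array([-5.89799842e+01,  2.20915154e+01,  3.80229580e-01, -2.86505574e-02,
       -6.84094701e+01, -1.48159320e+01]), 'joint_velocities': array([-0.07689012,  0.04519533, -0.0490748 ,  0.08230774, -0.0527805 ,
       -0.06823202]), 'effort': array([-4.86576846e-04, -3.90667784e+01,  1.87405980e+01,  4.22008485e+00,
        1.08304824e-02, -1.86103844e-04]), 'tcp_pos': array([ 0.17426085, -0.59960091,  0.22145559]), 'ee_rot': array([[-9.60325235e-01, -2.78881641e-01, -6.87630643e-04],
       [-2.78882475e-01,  9.60323060e-01,  2.04575196e-03],
       [ 8.98248989e-05,  2.15635537e-03, -9.99997671e-01]]), 'wrist_force': array([-0.2835743 ,  0.52236491,  1.25577932]), 'moment': array([-0.03727439,  0.05079757, -0.00984552]), 'gripper_width': 1.0032760112958818} 0.0187
{'camera_matrix': [[441.316, 0.0, 277.098], [0.0, 441.316, 212.477], [0.0, 0.0, 1.0]], 'R': [[-0.019, 1.0, 0.001], [0.72, 0.014, -0.694], [-0.694, -0.012, -0.72]], 't': [-0.011, -0.246, 1.675]}
scene carousel [([0.636, -0.052, 0.046], 0.82)]
scene tin_bay [([0.632, -0.054, 0.039], 0.89), ([0.
[... 1370 characters left out ...]
ar [([0.673, 0.4, 0.081], 0.65)]
side jar [([0.682, -0.289, 0.082], 0.86)]
side onion [([0.376, -0.201, 0.041], 0.86)]
side mill [([0.63, 0.319, 0.083], 0.8), ([0.591, -0.02, 0.054], 0.4)]
side post0 [([0.586, -0.022, 0.055], 0.61)]
{'camera_matrix': [[336.226, 0.0, 275.238], [0.0, 336.226, 208.219], [0.0, 0.0, 1.0]], 'T_tool_cam': [[0.001, -0.968, -0.251, 0.067], [1.0, 0.001, 0.0, 0.001], [-0.0, -0.251, 0.968, -0.162], [0.0, 0.0, 0.0, 1.0]]}
wrist carousel []
wrist tin_bay []
wrist caddy []
wrist rest [([0.435, -0.325, 0.0], 0.38)]
wrist tin0 []
wrist spoon [([0.135, -0.352, 0.016], 0.94)]
wrist turner []
wrist oil []
wrist vinegar []
wrist jar []
wrist onion []
wrist mill []
wrist post0 []
```

View pics/scene0.png

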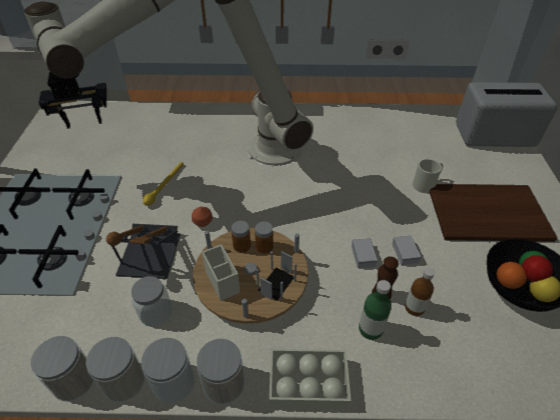

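View pics/side0.png

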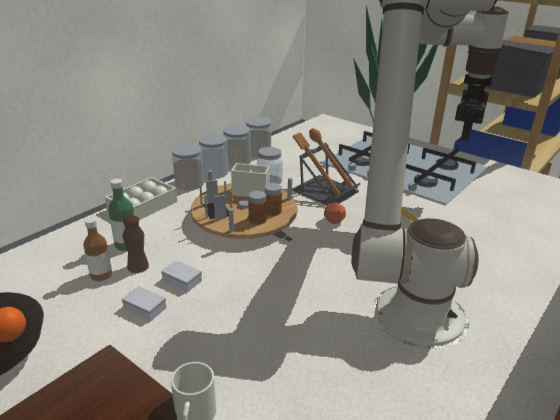

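View pics/wrist0.png

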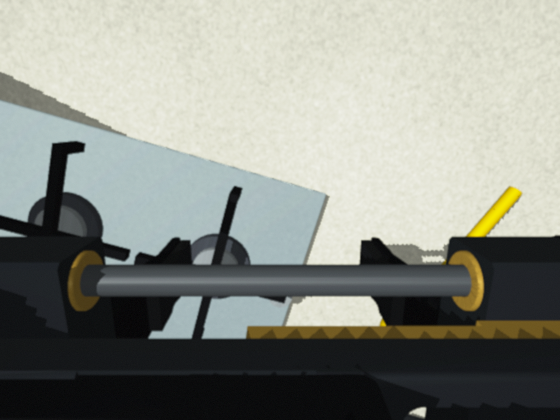

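```bash
cat >> h.py <<'E'
def proj(c,P):
    X=np.asarray(P)@np.asarray(c['R']).T+c['t']; u=X@np.asarray(c['camera_matrix']).T; return u[:,:2]/u[:,2:]
def crop(img,box,name,k=4):
    x0,y0,x1,y1=box; cv2.imwrite(f'pics/{name}.png',cv2.resize(img[y0:y1,x0:x1,::-1],None,fx=k,fy=k,interpolation=cv2.INTER_CUBIC))
def boxpts(x,y,yaw,z0=0,L=.084,W=.056,H=.032):
    c,s=np.cos(yaw),np.sin(yaw)
    return np.array([[x+c*a-s*b,y+s*a+c*b,z] for a in(-L/2,L/2) for b in(-W/2,W/2) for z in(z0,z0+H)])
def hullmask(c,P):
    m=np.zeros((1680,2240),np.uint8); h=cv2.convexHull((proj(c,P)*4+1.5).astype(np.float32)); cv2.fillPoly(m,[np.round(h).astype(np.int32)],1)
    return cv2.resize(m.astype(np.float32),(560,420),interpolation=cv2.INTER_AREA)
def iou(a,b): return np.minimum(a,b).sum()/np.maximum(a,b).sum()
E
python3 - <<'E'
from h import *
import pickle
from scipy.optimize import minimize
C={k:r.capture(k) for k in('scene','side')}
D={}
for k in C:
  for t in ('tin0','carousel','tin_bay','caddy','rest','spoon','turner','oil','jar','mill','onion'):
    D[k,t]=r.cut_out(k,t); print(k,t,[(round(o['score'],2),int(o['region'].sum()),[int(v) for v in np.argwhere(o['region']).mean(0)[::-1]]) for o in D[k,t]])
pickle.dump((C,D),open('d0.pkl','wb'))
crop(C['scene']['pixels'],(180,210,320,330),'sc_car',5)
crop(C['side']['pixels'],(180,150,310,250),'sd_car',6)
crop(C['scene']['pixels'],(95,210,190,290),'sc_rest',7)
E
```

```text
scene tin0 [(0.68, 581, [364, 252]), (0.56, 577, [406, 250])]
scene carousel [(0.75, 9002, [250, 273]), (0.3, 589, [406, 249])]
scene tin_bay [(0.58, 8921, [250, 273])]
scene caddy [(0.71, 8994, [250, 273])]
scene rest [(0.73, 2338, [149, 253]), (0.7, 9190, [250, 273])]
scene spoon [(0.89, 278, [161, 185]), (0.71, 335, [122, 234])]
scene turner [(0.46, 240, [148, 236]), (0.43, 481, [388, 272])]
scene oil [(0.7, 1233, [376, 311])]
scene jar [(0.63, 1598, [151, 301]), (0.23, 327, [202, 216])]
scene mill [(0.76, 535, [387, 273]), (0.23, 8837, [250, 273])]
scene onion [(0.89, 317, [201, 215])]
side tin0 [(0.9, 859, [181, 275]), (0.67, 1023, [144, 303])]
side carousel [(0.83, 5954, [244, 204])]
side tin_bay [(0.61, 5800, [244, 204])]
side caddy [(0.7, 5771, [244, 204]), (0.53, 388, [328, 154])]
side rest [(0.79, 1370, [324, 184])]
side spoon [(0.85, 351, [329, 155]), (0.56, 103, [408, 215]), (0.27, 807, [181, 275])]
side turner [(0.75, 476, [313, 158])]
side oil [(0.6, 1061, [118, 213])]
side jar [(0.86, 641, [271, 162]), (0.73, 1448, [322, 183])]
side mill [(0.65, 1074, [134, 244])]
side onion [(0.94, 351, [334, 212])]
```

View pics/sc_car.png

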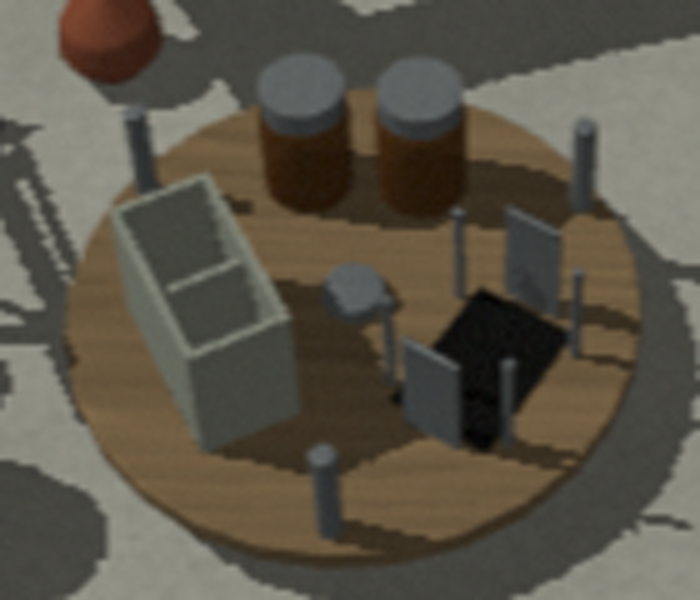

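View pics/sd_car.png

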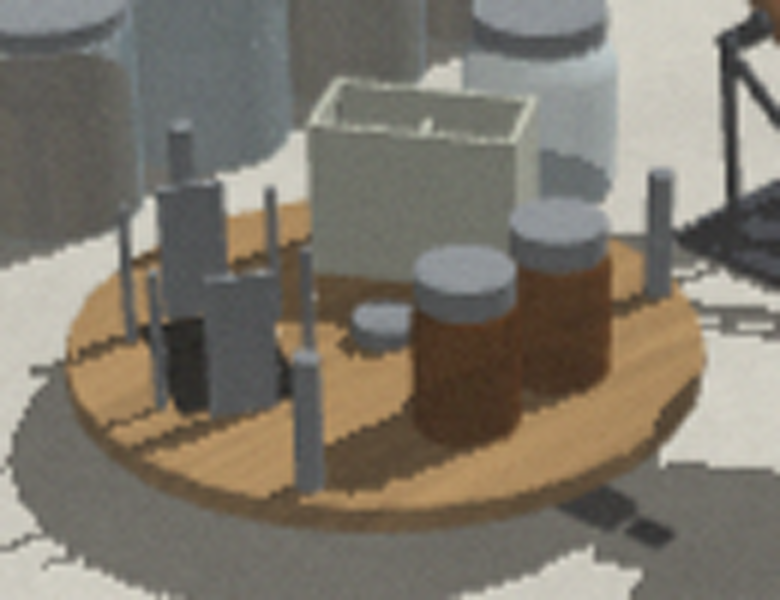

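View pics/sc_rest.png

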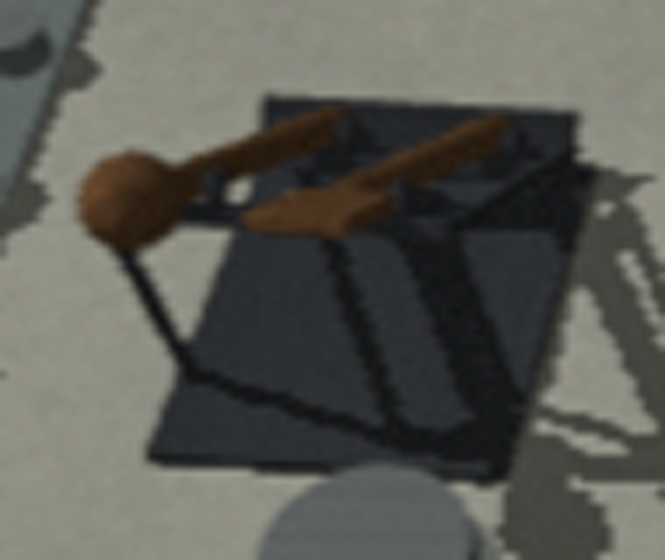

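```bash
cat > fit.py <<'E'
from h import *
import pickle
from scipy.optimize import minimize, least_squares
C,D=pickle.load(open('d0.pkl','rb'))
sc=np.array([[135,110],[585,125],[322,455]])/5+[180,210]
sd=np.array([[660,175],[307,355],[180,128]])/6+[180,150]
def posts(p,R=.145,z=.115):
    a=p[2]+np.radians([240,120,0]); return np.c_[p[0]+R*np.cos(a),p[1]+R*np.sin(a),np.full(3,z)]
f=lambda p:np.r_[(proj(C['scene'],posts(p))-sc).ravel(),(proj(C['side'],posts(p))-sd).ravel()]
o=least_squares(f,[.63,-.04,0]); print('car',o.x[:2],np.degrees(o.x[2]),np.round(o.fun,1))
car=o.x
rs=np.array([[265,97],[578,115],[505,480],[150,460]])/7+[95,210]
def rest(p):
    c,s=np.cos(p[2]),np.sin(p[2]); return np.array([[p[0]+c*a-s*b,p[1]+s*a+c*b,.003] for a,b in((-.085,-.075),(-.085,.075),(.085,.075),(.085,-.075))])
o=least_squares(lambda p:(proj(C['scene'],rest(p))-rs).ravel(),[.54,-.36,0]); print('rest',o.x[:2],np.degrees(o.x[2]),np.round(o.fun,1))
rp=o.x
def tin(ms,x0,C=C,z0=0):
    best=None
    for y0 in np.radians([0,45,90,135]):
        q=minimize(lambda p:-sum(iou(hullmask(C[k],boxpts(p[0],p[1],p[2],z0)),m) for k,m in ms.items()),[x0[0],x0[1],y0],method='Nelder-Mead',options=dict(initial_simplex=np.array([[x0[0],x0[1],y0]]*4)+np.vstack([np.zeros(3),np.diag([.01,.01,.3])]),xatol=2e-4,fatol=1e-4))
        if best is None or q.fun<best.fun: best=q
    return best
if __name__=='__main__':
  for i,j,x0 in((0,0,(.515,.275)),(1,1,(.5,.40))):
    q=tin({'scene':D['scene','tin0'][i]['region'],'side':D['side','tin0'][j]['region']},x0)
    print('tin',q.x[:2],np.degrees(q.x[2])%180,q.fun/2)
    for k in C:
        h=cv2.convexHull((proj(C[k],boxpts(*q.x))).astype(np.float32)).astype(int)
  a=car[2]
  im={k:C[k]['pixels'].copy() for k in C}
  for k in C:
    for z,R in((.045,.16),):
        t=np.linspace(0,2*np.pi,200); u=proj(C[k],np.c_[car[0]+R*np.cos(t),car[1]+R*np.sin(t),0*t+z])
        for p in u.astype(int): im[k][p[1],p[0]]=(255,0,0)
  crop(im['scene'],(180,210,320,330),'o_sc',5); crop(im['side'],(180,150,310,250),'o_sd',6)
E
python3 fit.py
```

```text
car [ 0.60366665 -0.05139862] -1.2881751488583553 [-0.5 -0.7 -0.2 -0.9 -0.1 -1.1 -0.5 -1.1 -1.1 -0.2 -0.7 -1. ]
rest [ 0.50979245 -0.36400004] -1.6307610000963018 [-1.   4.6  1.7  3.8  0.2 -4.  -0.9 -3.2]
tin [0.51557349 0.2758035 ] 5.856770555820894 -0.923498272895813
tin [0.50250789 0.40109943] 7.688788454963996 -0.9071947336196899
```

```bash
python3 - <<'E'
import cv2,numpy as np
a=cv2.imread('pics/o_sc.png');b=cv2.imread('pics/o_sd.png')
a=cv2.resize(a,(400,343));b=cv2.resize(b,(400,308));b=np.vstack([b,np.zeros((35,400,3),np.uint8)])
cv2.imwrite('pics/o_both.png',np.hstack([a,b]))
E
```

```text
(no output)
```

View pics/o_both.png

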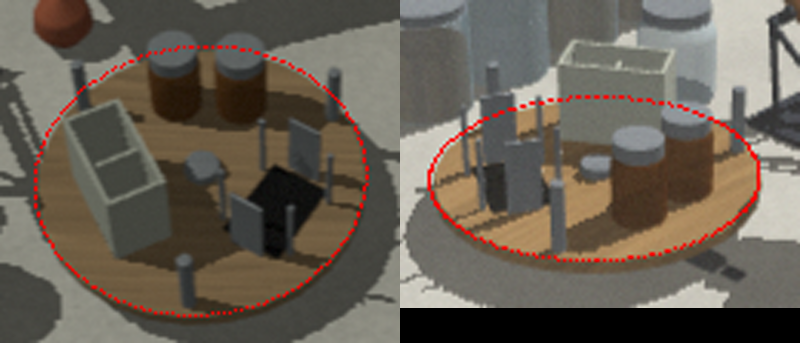

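```bash
cat >> h.py <<'E'
from scipy.spatial.transform import Rotation as Ro
CAR=np.array([.6037,-.0514]); YAW=np.radians(-1.3)
def down(d): # d deg: jaw y = rotz(d)*(0,1,0)
    a=np.radians(d); y=np.array([-np.sin(a),np.cos(a),0]); z=np.array([0,0,-1.]); return np.c_[np.cross(y,z),y,z]
def rows(wps,p0=None,R0=None,dec=2):
    """wps: list of (pos,R,fingers)"""
    s=r.sense(); p0=s['tcp_pos'] if p0 is None else p0; R0=s['ee_rot'] if R0 is None else R0
    out=[]
    for p,R,f in wps:
        t=R0.T@(np.asarray(p)-p0)/.025; w=Ro.from_matrix(R0.T@R).as_rotvec(degrees=True)/5
        out.append([round(float(v),dec) for v in (*t,*w)]+[f])
    print(str(out).replace(' ',''))
def interp(a,b,n):
    """a,b=(p,R,f) -> n waypoints ending at b"""
    rv=Ro.from_matrix(np.asarray(a[1]).T@b[1]).as_rotvec(); o=[]
    for i in range(1,n+1):
        k=i/n; o.append((np.asarray(a[0])*(1-k)+np.asarray(b[0])*k,a[1]@Ro.from_rotvec(rv*k).as_matrix(),b[2]))
    return o
def here():
    s=r.sense(); return (s['tcp_pos'],s['ee_rot'],87)
def post(deg,z,lead=0,R=.145):
    """deg: angle rel. to front, -60 = robot's left"""
    a=np.pi+YAW+np.radians(deg); return np.array([CAR[0]+R*np.cos(a),CAR[1]+R*np.sin(a),z]), down(np.degrees(YAW)+deg)
E
python3 - <<'E'
from h import *
p,R=post(-60,.2); print(p)
h=here(); m=(np.array([.42,-.3,.24]),down(-20),30)
rows(interp(h,m,9)+[m]); 
rows(interp(m,(p,R,30),11)+[(p,R,30)],m[0],m[1])
E
```

```text
[0.53406759 0.07578619 0.2       ]
[[-1.42,0.98,-0.08,0.0,0.0,0.8,30],[-2.84,1.95,-0.16,0.0,0.0,1.61,30],[-4.26,2.93,-0.23,0.0,0.0,2.41,30],[-5.68,3.91,-0.31,0.0,0.0,3.22,30],[-7.1,4.88,-0.39,0.0,0.0,4.02,30],[-8.52,5.86,-0.47,0.0,0.0,4.83,30],[-9.94,6.83,-0.54,0.0,0.0,5.63,30],[-11.36,7.81,-0.62,0.0,0.0,6.44,30],[-12.78,8.79,-0.7,0.0,0.0,7.24,30],[-12.78,8.79,-0.7,0.0,0.0,7.24,30]]
[[0.08,1.43,0.15,0.0,0.0,0.75,30],[0.16,2.85,0.29,0.0,0.0,1.5,30],[0.23,4.28,0.44,0.0,0.0,2.25,30],[0.31,5.7,0.58,0.0,0.0,3.0,30],[0.39,7.13,0.73,0.0,0.0,3.75,30],[0.47,8.56,0.87,0.0,0.0,4.51,30],[0.54,9.98,1.02,0.0,0.0,5.26,30],[0.62,11.41,1.16,0.0,0.0,6.01,30],[0.7,12.83,1.31,0.0,0.0,6.76,30],[0.78,14.26,1.45,0.0,0.0,7.51,30],[0.85,15.69,1.6,0.0,0.0,8.26,30],[0.85,15.69,1.6,0.0,0.0,8.26,30]]
```

>>> play_rows(deltas=[[-1.4,1,-0.1,0,0,0.8,30],[-2.8,2,-0.15,0,0,1.6,30],[-4.3,2.9,-0.2,0,0,2.4,30],[-5.7,3.9,-0.3,0,0,3.2,30],[-7.1,4.9,-0.4,0,0,4,30],[-8.5,5.9,-0.5,0,0,4.8,30],[-9.9,6.8,-0.55,0,0,5.6,30],[-11.4,7.8,-0.6,0,0,6.4,30],[-12.8,8.8,-0.7,0,0,7.2,30],[-12.8,8.8,-0.7,0,0,7.2,30]])

```text
time_s: 4.3
tcp_pos: [0.4231, -0.2967, 0.2406]
ee_rot: [[-0.942, 0.334, 0.002], [0.334, 0.943, -0.0], [-0.002, 0.0, -1.0]]
wrist_force: [-0.5, -0.6, -0.7]
gripper_width: 0.35
```

```bash
python3 - <<'E'
from h import *
p,R=post(-60,.2)
print(r.sense()['joints'],r.sense()['tcp_pos'])
rows(interp(here(),(p,R,30),11)+[(p,R,30)])
E
```

```text
[-1.70342607e+01  1.06377263e+01 -1.29277487e+01 -1.83248320e-02
 -6.63205205e+01 -9.24824083e+01] [ 0.42314458 -0.29668324  0.24064913]
[[0.07,1.41,0.15,0.0,0.0,0.76,30],[0.15,2.82,0.3,0.0,0.0,1.52,30],[0.22,4.23,0.44,0.0,0.01,2.28,30],[0.29,5.65,0.59,0.0,0.01,3.04,30],[0.36,7.06,0.74,0.01,0.01,3.8,30],[0.44,8.47,0.89,0.01,0.01,4.56,30],[0.51,9.88,1.04,0.01,0.01,5.32,30],[0.58,11.29,1.19,0.01,0.01,6.08,30],[0.66,12.7,1.33,0.01,0.02,6.84,30],[0.73,14.11,1.48,0.01,0.02,7.6,30],[0.8,15.52,1.63,0.01,0.02,8.36,30],[0.8,15.52,1.63,0.01,0.02,8.36,30]]
```

```bash
python3 - <<'E'
from h import *
p,R=post(-60,.2); R=R@np.diag([-1,-1,1.])
h=here(); 
s=interp(h,(p,R,30),20)
rows(s[:12][1::1])
rows(s[9:]+[s[-1]]) if 0 else rows([s[11],s[15],s[19]])
E
```

```text
[[0.08,1.55,0.16,-0.0,0.0,-2.76,30],[0.12,2.33,0.24,-0.0,0.0,-4.15,30],[0.16,3.1,0.33,-0.01,0.0,-5.53,30],[0.2,3.88,0.41,-0.01,0.0,-6.91,30],[0.24,4.66,0.49,-0.01,0.0,-8.29,30],[0.28,5.43,0.57,-0.01,0.01,-9.68,30],[0.32,6.21,0.65,-0.01,0.01,-11.06,30],[0.36,6.99,0.73,-0.01,0.01,-12.44,30],[0.4,7.76,0.82,-0.01,0.01,-13.82,30],[0.44,8.54,0.9,-0.01,0.01,-15.2,30],[0.48,9.31,0.98,-0.02,0.01,-16.59,30]]
[[0.48,9.31,0.98,-0.02,0.01,-16.59,30],[0.64,12.42,1.3,-0.02,0.01,-22.12,30],[0.8,15.52,1.63,-0.03,0.02,-27.64,30]]
```

>>> play_rows(deltas=[[0.1,1.55,0.16,0,0,-2.8,30],[0.16,3.1,0.33,0,0,-4.4,30],[0.2,3.9,0.4,0,0,-6,30],[0.24,4.7,0.5,0,0,-7.6,30],[0.28,5.5,0.57,0,0,-9.2,30],[0.32,6.3,0.65,0,0,-10.8,30],[0.4,7.8,0.8,0,0,-12.4,30],[0.48,9.3,1,0,0,-14,30],[0.56,10.8,1.1,0,0,-15.6,30],[0.6,12.4,1.3,0,0,-17.2,30],[0.7,14,1.5,0,0,-18.8,30],[0.8,15.5,1.6,0,0,-20.4,30]])

```text
time_s: 5.5
tcp_pos: [0.5329, 0.0729, 0.1997]
ee_rot: [[-0.13, -0.992, -0.0], [-0.992, 0.13, -0.0], [0.0, 0.0, -1.0]]
wrist_force: [0.1, -0.3, -0.6]
gripper_width: 0.347
```

```bash
python3 - <<'E'
from h import *
p,R=post(-60,.2); R=R@np.diag([-1,-1,1.])
print(r.sense()['joints'])
rows(interp(here(),(p,R,30),6))
E
```

```text
[ 2.50802517e+01  1.46468446e+01 -1.38037961e+01  3.45006709e-03
 -6.15740611e+01 -3.25409839e+01]
[[-0.02,-0.01,-0.0,0.0,-0.0,-1.21,30],[-0.04,-0.01,-0.0,0.0,-0.0,-2.41,30],[-0.06,-0.02,-0.01,0.0,-0.0,-3.62,30],[-0.08,-0.02,-0.01,0.0,-0.0,-4.82,30],[-0.1,-0.03,-0.01,0.0,-0.0,-6.03,30],[-0.12,-0.03,-0.01,0.0,-0.0,-7.23,30]]
```

Rotate, then check with the wrist and side cameras before descending.

>>> play_rows(deltas=[[0,0,0,0,0,-1.5,30],[0,0,0,0,0,-3,30],[-0.1,0,0,0,0,-4.5,30],[-0.1,0,0,0,0,-6,30],[-0.1,0,0,0,0,-7.2,30],[-0.1,0,0,0,0,-7.2,30]])

```text
time_s: 6.1
tcp_pos: [0.5331, 0.0738, 0.2001]
ee_rot: [[0.472, -0.881, -0.0], [-0.881, -0.472, -0.0], [0.0, 0.0, -1.0]]
wrist_force: [-0.5, 0.1, -0.2]
gripper_width: 0.347
```

```bash
python3 - <<'E'
from h import *
s=r.sense();print(s['tcp_pos'])
c=save('wrist','w1')
p,R=post(-60,.115)
T=c['T_tool_cam']; X=s['ee_rot'].T@(p-s['tcp_pos']); Y=np.linalg.inv(T)@np.r_[X,1]; u=c['camera_matrix']@Y[:3]; print('expect post top',u[:2]/u[2])
p,R=post(-60,.088);R=R@np.diag([-1,-1,1.])
rows(interp(here(),(p,R,30),5))
E
```

```text
[0.53310362 0.07383452 0.20007311]
expect post top [274.27252392 214.17594968]
[[-0.01,-0.01,0.9,0.0,-0.0,-0.03,30],[-0.02,-0.03,1.79,0.0,-0.0,-0.05,30],[-0.03,-0.04,2.69,0.0,-0.0,-0.08,30],[-0.04,-0.06,3.59,0.0,-0.0,-0.1,30],[-0.05,-0.07,4.48,0.0,-0.0,-0.13,30]]
```

View pics/w1.png

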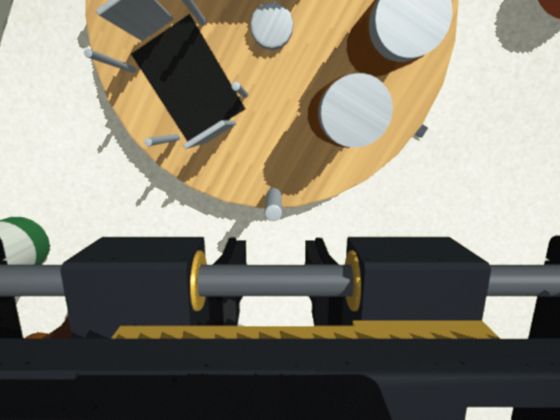

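>>> play_rows(deltas=[[0,0,0.9,0,0,0,30],[0,0,1.8,0,0,0,30],[0,0,2.7,0,0,0,30],[0,0,3.6,0,0,0,30],[0,-0.1,4.5,0,0,0,30],[0,-0.1,4.5,0,0,0,30]])

```text
time_s: 6.75
tcp_pos: [0.5333, 0.0744, 0.0847]
ee_rot: [[0.47, -0.883, -0.006], [-0.883, -0.47, -0.002], [-0.001, 0.007, -1.0]]
wrist_force: [-0.6, -0.5, 0.1]
gripper_width: 0.343
```

```bash
python3 - <<'E'
from h import *
F=np.diag([-1,-1,1.])
w=[]
for d in np.linspace(-60,66,22)[1:]:
    p,R=post(d,.088); w.append((p,R@F,30))
rows(w[:11]); rows(w[11:]+[w[-1]],w[10][0],w[10][1])
E
```

```text
[[0.01,0.55,-0.13,0.08,0.02,-1.33,30],[0.11,1.15,-0.12,0.08,0.02,-2.53,30],[0.27,1.74,-0.12,0.07,0.02,-3.73,30],[0.5,2.3,-0.12,0.07,0.03,-4.93,30],[0.78,2.84,-0.11,0.07,0.03,-6.13,30],[1.11,3.34,-0.11,0.07,0.03,-7.33,30],[1.5,3.81,-0.11,0.07,0.04,-8.53,30],[1.94,4.24,-0.11,0.07,0.04,-9.73,30],[2.41,4.61,-0.1,0.07,0.05,-10.93,30],[2.92,4.94,-0.1,0.06,0.05,-12.13,30],[3.47,5.21,-0.1,0.06,0.05,-13.33,30]]
[[0.03,0.61,0.0,0.0,0.0,-1.2,30],[0.13,1.21,0.0,0.0,0.0,-2.4,30],[0.28,1.79,0.0,0.0,0.0,-3.6,30],[0.5,2.36,0.0,0.0,0.0,-4.8,30],[0.78,2.9,0.0,0.0,0.0,-6.0,30],[1.11,3.41,0.0,0.0,0.0,-7.2,30],[1.49,3.88,0.0,0.0,0.0,-8.4,30],[1.92,4.31,0.0,0.0,0.0,-9.6,30],[2.39,4.69,0.0,0.0,0.0,-10.8,30],[2.9,5.02,0.0,0.0,0.0,-12.0,30],[2.9,5.02,0.0,0.0,0.0,-12.0,30]]
```

>>> play_rows(deltas=[[0,0.55,0,0,0,-1.3,30],[0.1,1.15,0,0,0,-2.5,30],[0.25,1.75,0,0,0,-3.7,30],[0.5,2.3,-0.1,0,0,-4.9,30],[0.8,2.85,-0.1,0,0,-6.1,30],[1.1,3.35,-0.1,0,0,-7.3,30],[1.5,3.8,-0.1,0,0,-8.5,30],[1.95,4.25,-0.1,0,0,-9.7,30],[2.4,4.6,-0.1,0,0,-10.9,30],[2.9,4.95,-0.1,0,0,-12.1,30],[3.5,5.2,-0.1,0,0,-13.3,30]])

```text
time_s: 7.85
tcp_pos: [0.4622, -0.0634, 0.0915]
ee_rot: [[0.996, 0.085, 0.002], [0.085, -0.996, 0.001], [0.002, -0.0, -1.0]]
wrist_force: [-0.3, 0.6, -0.5]
gripper_width: 0.346
```

```bash
python3 - <<'E'
from h import *
F=np.diag([-1,-1,1.])
s=r.sense(); a=np.arctan2(*(s['tcp_pos'][:2]-CAR)[::-1]); print(np.degrees(a-YAW)%360-180, np.linalg.norm(s['tcp_pos'][:2]-CAR),s['wrist_force'])
save('scene','s2')
w=[]
for d in np.linspace(6,66,11)[1:]:
    p,R=post(d,.088); w.append((p,R@F,30))
rows(w)
E
```

```text
6.155094139559765 0.14199445460643645 [-0.29210413  0.62850342 -0.50947897]
[[-0.1,0.53,0.14,0.0,-0.02,-1.14,30],[-0.01,1.13,0.14,0.0,-0.02,-2.34,30],[0.15,1.72,0.14,0.0,-0.02,-3.54,30],[0.36,2.29,0.14,0.01,-0.02,-4.74,30],[0.64,2.83,0.14,0.01,-0.02,-5.94,30],[0.96,3.34,0.14,0.01,-0.02,-7.14,30],[1.34,3.81,0.14,0.01,-0.02,-8.34,30],[1.77,4.24,0.14,0.01,-0.02,-9.54,30],[2.24,4.63,0.14,0.01,-0.02,-10.74,30],[2.75,4.96,0.14,0.01,-0.02,-11.94,30]]
```

View pics/s2.png

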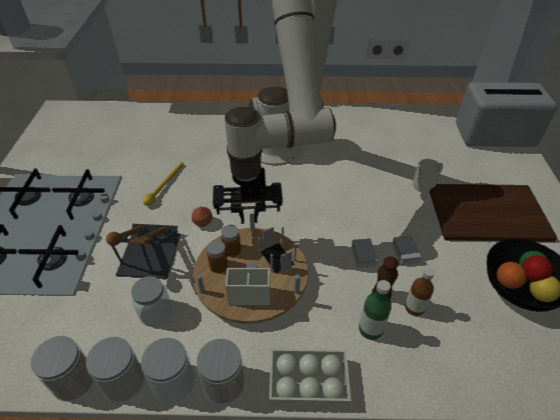

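The deck turned with the post (pad now front-left, caddy at back). Continuing the arc.

>>> play_rows(deltas=[[-0.1,0.55,0.1,0,0,-1.15,30],[0,1.15,0.1,0,0,-2.35,30],[0.15,1.7,0.1,0,0,-3.55,30],[0.35,2.3,0.1,0,0,-4.75,30],[0.65,2.85,0.1,0,0,-5.95,30],[0.95,3.35,0.1,0,0,-7.15,30],[1.35,3.8,0.1,0,0,-8.35,30],[1.75,4.25,0.1,0,0,-9.55,30],[2.1,4.5,0.1,0,0,-10.3,30],[2.2,4.6,0.1,0,0,-10.7,30],[2.2,4.6,0.1,0,0,-10.7,30]])

```text
time_s: 9.0
tcp_pos: [0.5273, -0.1736, 0.0886]
ee_rot: [[0.529, 0.849, 0.002], [0.849, -0.529, -0.0], [0.001, 0.002, -1.0]]
wrist_force: [0.3, -0.4, -0.4]
gripper_width: 0.341
```

```bash
python3 - <<'E'
from h import *
F=np.diag([-1,-1,1.])
s=r.sense(); a=np.arctan2(*(s['tcp_pos'][:2]-CAR)[::-1]); print(np.degrees(a-YAW)%360-180, np.linalg.norm(s['tcp_pos'][:2]-CAR),s['wrist_force'])
p,R=post(60,.088); q,_=post(60,.22)
rows([(p,R@F,30),(p,R@F,30)]+interp((p,R@F,30),(q,R@F,30),5))
E
```

```text
59.307570434226136 0.14410986173192553 [ 0.30068745 -0.38134299 -0.39606159]
[[-0.04,0.07,0.02,0.02,-0.01,-0.13,30],[-0.04,0.07,0.02,0.02,-0.01,-0.13,30],[-0.03,0.07,-1.03,0.02,-0.01,-0.13,30],[-0.03,0.07,-2.09,0.02,-0.01,-0.13,30],[-0.03,0.08,-3.15,0.02,-0.01,-0.13,30],[-0.03,0.08,-4.2,0.02,-0.01,-0.13,30],[-0.03,0.08,-5.26,0.02,-0.01,-0.13,30]]
```

>>> play_rows(deltas=[[0,0,0,0,0,0,30],[0,0,0,0,0,0,30],[0,0,-1,0,0,0,30],[0,0,-2,0,0,0,30],[0,0,-3.2,0,0,0,30],[0,0,-4.2,0,0,0,30],[0,0,-5.3,0,0,0,40],[0,0,-5.3,0,0,0,60]])

```text
time_s: 9.8
tcp_pos: [0.5284, -0.1735, 0.2248]
ee_rot: [[0.527, 0.85, 0.009], [0.85, -0.527, -0.002], [0.003, 0.009, -1.0]]
wrist_force: [-0.1, -0.1, -0.0]
gripper_width: 0.448
```

```bash
python3 - <<'E'
from h import *
print(r.sense()['joints'],r.sense()['tcp_pos'])
import pickle
C={k:save(k,k+'3') for k in('scene','side')}
D={k:r.cut_out(k,'tin0') for k in C}
for k in D: print([(round(o['score'],2),int(o['region'].sum()),[int(v) for v in np.argwhere(o['region']).mean(0)[::-1]]) for o in D[k]])
pickle.dump((C,D),open('d3.pkl','wb'))
E
```

```text
[-1.42948755e+00  1.49820278e+01 -9.57138669e+00  9.31273324e-02
 -6.49274596e+01  1.49600945e+02] [ 0.5284154  -0.17348717  0.22480914]
[(0.94, 566, [406, 249]), (0.55, 579, [364, 253])]
[(0.67, 822, [182, 275]), (0.61, 987, [144, 303]), (0.16, 1007, [134, 244])]
```

View pics/scene3.png

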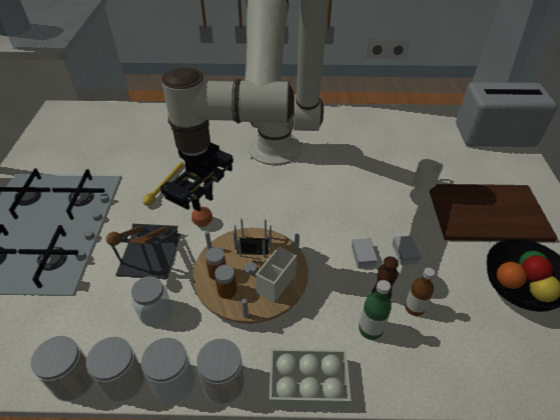

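View pics/side3.png

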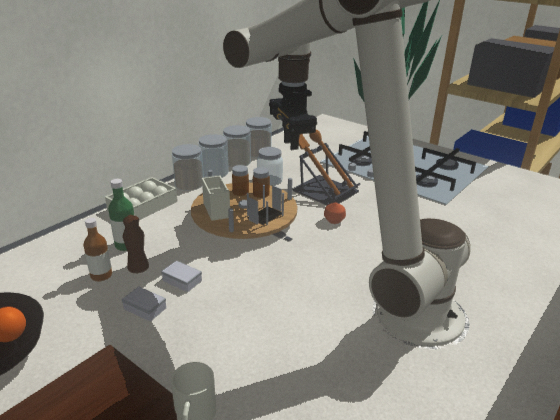

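```bash
python3 - <<'E'
from h import *
h=here()
m=(np.array([.50,.05,.23]),down(119),87); e=(np.array([.5156,.2758,.18]),down(5.9),87)
rows([interp(h,m,2)[0],m]); rows([interp(m,e,2)[0],e],m[0],m[1])
E
```

```text
[[3.52,-2.78,-0.21,-0.0,0.01,11.92,87],[7.04,-5.57,-0.43,-0.01,0.03,23.84,87]]
[[-3.8,-2.46,1.0,0.0,0.0,11.31,87],[-7.6,-4.92,2.0,0.0,0.0,22.62,87]]
```

>>> play_rows(deltas=[[0,0,0,0,0,1.6,87],[0.6,-0.5,0,0,0,3.2,87],[1.2,-1,-0.1,0,0,4.8,87],[1.8,-1.5,-0.1,0,0,6.4,87],[2.5,-2,-0.2,0,0,8,87],[3.2,-2.5,-0.2,0,0,9.6,87],[3.8,-3,-0.3,0,0,11.2,87],[4.4,-3.5,-0.3,0,0,12.8,87],[5,-4,-0.3,0,0,14.4,87],[5.6,-4.5,-0.4,0,0,16,87],[6.3,-5,-0.4,0,0,17.6,87],[7,-5.6,-0.4,0,0,19.2,87]])

```text
time_s: 11.2
tcp_pos: [0.4988, 0.0499, 0.2288]
ee_rot: [[0.786, -0.618, -0.002], [-0.618, -0.786, -0.001], [-0.001, 0.002, -1.0]]
wrist_force: [0.3, 0.5, 0.4]
gripper_width: 0.999
```

```bash
python3 - <<'E'
from h import *
h=here(); print(h[0],r.sense()['joints'])
e=(np.array([.5156,.2758,.18]),down(5.9),87)
rows([interp(h,e,2)[0],e])
E
```

```text
[0.49883812 0.04988192 0.22880526] [ 2.42915121e+01  9.73442018e+00 -1.58382504e+01 -1.11550584e-02
 -6.45744787e+01  2.75486869e+01]
[[-2.53,-3.76,0.97,0.02,-0.01,13.59,87],[-5.05,-7.52,1.94,0.03,-0.02,27.19,87]]
```

>>> play_rows(deltas=[[-0.4,-0.6,0,0,0,1.7,87],[-0.9,-1.3,0.2,0,0,3.4,87],[-1.3,-2,0.4,0,0,5.1,87],[-1.8,-2.7,0.6,0,0,6.8,87],[-2.2,-3.3,0.8,0,0,8.5,87],[-2.7,-4,1,0,0,10.2,87],[-3.2,-4.7,1.2,0,0,11.9,87],[-3.6,-5.4,1.4,0,0,13.6,87],[-4,-6,1.6,0,0,15.3,87],[-4.5,-6.7,1.8,0,0,17,87],[-5,-7.5,1.94,0,0,18.7,87],[-5.05,-7.5,1.94,0,0,20.4,87]])

```text
time_s: 12.4
tcp_pos: [0.5142, 0.2765, 0.1791]
ee_rot: [[-0.767, -0.642, -0.003], [-0.642, 0.767, -0.002], [0.003, -0.0, -1.0]]
wrist_force: [0.2, -0.6, 0.1]
gripper_width: 0.997
```

```bash
python3 - <<'E'
from h import *
h=here(); print(h[0],r.sense()['joints'])
e=(np.array([.5156,.2758,.18]),down(5.9),87)
rows([interp(h,e,2)[0],e])
E
```

```text
[0.51416251 0.27648749 0.17909396] [ 4.41479963e+01  2.01086849e+01 -9.04386596e+00 -1.50067676e-02
 -6.10439460e+01 -9.41931147e+01]
[[-0.01,-0.03,-0.02,-0.01,-0.02,3.4,87],[-0.03,-0.06,-0.04,-0.01,-0.04,6.81,87]]
```

>>> play_rows(deltas=[[0,0,0,0,0,1.7,87],[0,0,0,0,0,3.4,87],[0,0,0,0,0,5.1,87],[0,0,0,0,0,6.8,87],[0,0,0,0,0,6.8,87]])

```text
time_s: 12.9
tcp_pos: [0.5141, 0.2744, 0.1801]
ee_rot: [[-0.994, -0.108, -0.002], [-0.108, 0.994, -0.002], [0.002, -0.002, -1.0]]
wrist_force: [0.3, 0.7, -0.3]
gripper_width: 0.996
```

```bash
cat >> h.py <<'E'
def wproj(c,s,P):
    """project world pts in wrist cam c taken at state s"""
    X=(np.asarray(P)-s['tcp_pos'])@s['ee_rot']; T=np.linalg.inv(c['T_tool_cam']); Y=X@T[:3,:3].T+T[:3,3]; u=Y@c['camera_matrix'].T; return u[:,:2]/u[:,2:]
def wcam(c,s):
    """make a dict usable with proj()"""
    T=np.linalg.inv(c['T_tool_cam']); R=T[:3,:3]@s['ee_rot'].T; return dict(camera_matrix=c['camera_matrix'],R=R,t=T[:3,3]-R@s['tcp_pos'])
E
python3 - <<'E'
from h import *
s=r.sense(); c=save('wrist','w4'); im=c['pixels'].copy()
P=boxpts(.5156,.2758,np.radians(5.9)); u=wproj(c,s,P)
for p in u: cv2.circle(im,(int(p[0]),int(p[1])),3,(255,0,0),1)
cv2.imwrite('pics/w4o.png',im[:,:,::-1]); print(s['tcp_pos'])
E
```

```text
[0.51408528 0.27439606 0.18014898]
```

View pics/w4o.png

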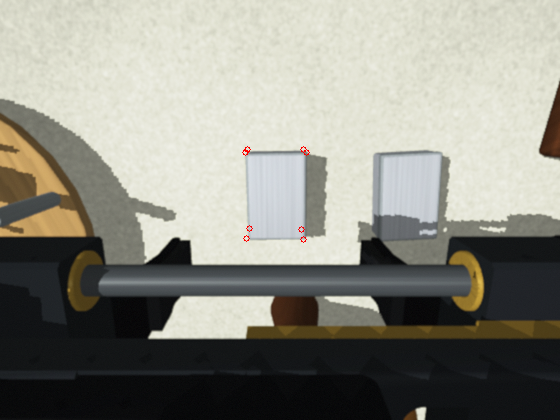

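>>> play_rows(deltas=[[-0.05,0.05,1.6,0,0,0,87],[-0.05,0.05,3.2,0,0,0,87],[-0.05,0.05,4.8,0,0,0,87],[-0.05,0.05,6.2,0,0,0,87],[-0.05,0.05,6.7,0,0,0,87],[-0.05,0.05,6.7,0,0,0,87],[-0.05,0.05,6.7,0,0,0,45],[-0.05,0.05,6.7,0,0,0,45],[-0.05,0.05,6.7,0,0,0,45],[-0.05,0.05,6.7,0,0,0,45],[-0.05,0.05,6.7,0,0,0,45]])

```text
time_s: 14.05
tcp_pos: [0.516, 0.2762, 0.0149]
ee_rot: [[-0.994, -0.108, 0.001], [-0.108, 0.994, 0.0], [-0.001, 0.0, -1.0]]
wrist_force: [-0.6, -0.9, 2.1]
gripper_width: 0.643
```

```bash
python3 - <<'E'
from h import *
h=here(); print(h[0],r.sense()['gripper_width']*87)
b=np.array([CAR[0]-.085*np.cos(YAW),CAR[1]-.085*np.sin(YAW)]); print('bay',b)
f=45; a=(h[0]+[0,0,.19],h[1],f)
e=(np.array([*b,.20]),down(90+np.degrees(YAW)),f)
w=interp(h,a,5)+interp(a,e,12)
rows([(p,R,f) for p,R,_ in w])
E
```

```text
[0.51599302 0.27616232 0.01494416] 55.96172454227069
bay [ 0.51872188 -0.04947158]
[[-0.0,0.0,-1.52,0.0,0.0,0.0,45],[-0.0,0.0,-3.04,0.0,0.0,0.0,45],[-0.0,0.0,-4.56,0.0,0.0,0.0,45],[-0.0,0.0,-6.08,0.0,0.0,0.0,45],[-0.01,0.0,-7.6,0.0,0.0,0.0,45],[0.1,-1.08,-7.58,-0.0,0.0,-1.37,45],[0.21,-2.16,-7.57,-0.0,0.0,-2.75,45],[0.32,-3.24,-7.55,-0.0,0.0,-4.12,45],[0.43,-4.32,-7.54,-0.0,0.0,-5.5,45],[0.54,-5.4,-7.52,-0.0,0.0,-6.87,45],[0.65,-6.48,-7.5,-0.0,0.0,-8.25,45],[0.76,-7.56,-7.49,-0.0,0.0,-9.62,45],[0.86,-8.64,-7.47,-0.0,0.01,-11.0,45],[0.97,-9.72,-7.45,-0.0,0.01,-12.37,45],[1.08,-10.8,-7.44,-0.0,0.01,-13.75,45],[1.19,-11.88,-7.42,-0.0,0.01,-15.12,45],[1.3,-12.96,-7.41,-0.0,0.01,-16.49,45]]
```

>>> play_rows(deltas=[[0,0,-1.5,0,0,0,45],[0,0,-3,0,0,0,45],[0,0,-4.6,0,0,0,45],[0,0,-6.1,0,0,0,45],[0,0,-7.5,0,0,0,45],[0.1,-1.1,-7.5,0,0,-1.4,45],[0.2,-2.2,-7.5,0,0,-2.8,45],[0.3,-3.2,-7.5,0,0,-4.1,45],[0.4,-4.3,-7.5,0,0,-5.5,45],[0.5,-5.4,-7.5,0,0,-6.9,45],[0.65,-6.5,-7.5,0,0,-8.2,45]])

```text
time_s: 15.15
tcp_pos: [0.5165, 0.1117, 0.2011]
ee_rot: [[-0.676, -0.737, -0.001], [-0.737, 0.676, 0.0], [0.001, 0.001, -1.0]]
wrist_force: [1.4, 0.2, -2.1]
gripper_width: 0.642
```

```bash
python3 - <<'E'
from h import *
h=here(); print(h[0],r.sense()['gripper_width']*87,r.sense()['wrist_force'])
b=np.array([CAR[0]-.085*np.cos(YAW),CAR[1]-.085*np.sin(YAW)])
e=(np.array([*b,.20]),down(90+np.degrees(YAW)),45)
rows(interp(h,e,6))
E
```

```text
[0.5165329  0.111717   0.20114471] 55.863276696303394 [ 1.40832657  0.23948628 -2.05233981]
[[0.78,-0.74,0.01,0.0,-0.0,-1.37,45],[1.56,-1.47,0.02,0.0,-0.0,-2.75,45],[2.35,-2.21,0.02,0.01,-0.0,-4.12,45],[3.13,-2.95,0.03,0.01,-0.0,-5.5,45],[3.91,-3.69,0.04,0.01,-0.0,-6.87,45],[4.69,-4.42,0.05,0.01,-0.0,-8.24,45]]
```

>>> play_rows(deltas=[[0.8,-0.75,0,0,0,-1.4,45],[1.6,-1.5,0,0,0,-2.8,45],[2.4,-2.2,0,0,0,-4.2,45],[3.1,-3,0,0,0,-5.6,45],[3.9,-3.7,0,0,0,-7,45],[4.7,-4.4,0,0,0,-8.2,45],[4.7,-4.4,0,0,0,-8.2,45]])

```text
time_s: 15.85
tcp_pos: [0.5171, -0.0503, 0.2011]
ee_rot: [[-0.034, -0.999, -0.002], [-0.999, 0.034, -0.0], [0.0, 0.002, -1.0]]
wrist_force: [-0.8, -0.4, -2.3]
gripper_width: 0.639
```

```bash
python3 - <<'E'
from h import *
s=r.sense(); c=save('wrist','w5'); print(s['tcp_pos'],s['ee_rot'],s['joints'])
im=c['pixels'].copy()
b=np.array([CAR[0]-.085*np.cos(YAW),CAR[1]-.085*np.sin(YAW)])
Rz=np.array([[-np.cos(YAW),np.sin(YAW)],[-np.sin(YAW),-np.cos(YAW)]])
P=[]
for x,y,z in[(.037,.034,.119),(.037,-.034,.119),(-.037,.034,.119),(-.037,-.034,.119),(.031,.045,.046),(.031,-.045,.046),(-.031,-.045,.046)]:
    P.append([*(b+Rz@[x,y]),z])
for p in wproj(c,s,P): cv2.circle(im,(int(p[0]),int(p[1])),3,(255,0,0),1)
cv2.imwrite('pics/w5o.png',im[:,:,::-1])
save('scene','s5');save('side','sd5')
k=cv2.imread('pics/s5.png')[200:340,170:330]; j=cv2.imread('pics/sd5.png')[140:280,170:330]
cv2.imwrite('pics/b5.png',cv2.resize(np.hstack([k,j]),None,fx=2.5,fy=2.5,interpolation=2))
E
```

```text
[ 0.51709305 -0.05025971  0.20108993] [[-3.38591344e-02 -9.99425455e-01 -1.52304068e-03]
 [-9.99426605e-01  3.38593110e-02 -9.02910311e-05]
 [ 1.41808263e-04  1.51911020e-03 -9.99998836e-01]] [ 1.23538379e+01  1.28405730e+01 -1.60493548e+01 -1.55389766e-02
 -6.11964232e+01 -1.42867034e+01]
```

View pics/w5o.png

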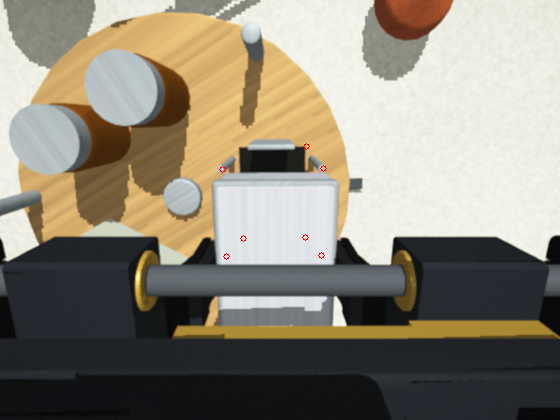

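View pics/b5.png

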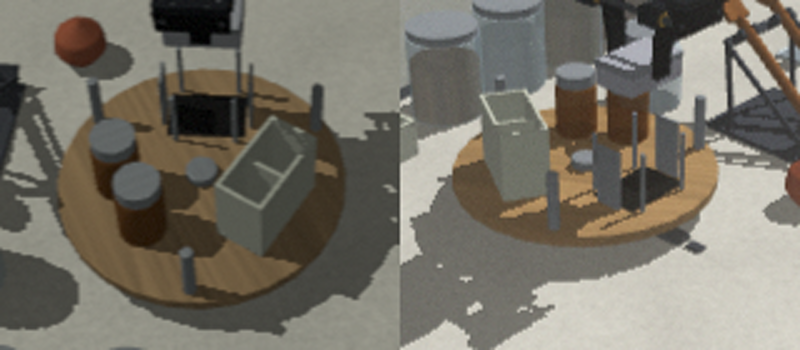

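>>> play_rows(deltas=[[0,-0.06,0,0,0,-0.1,45],[0,-0.06,1.2,0,0,-0.1,45],[0,-0.06,2.4,0,0,-0.1,45],[0,-0.06,3.3,0,0,-0.1,45],[0,-0.06,4,0,0,-0.1,45],[0,-0.06,4.6,0,0,-0.1,45],[0,-0.06,5.1,0,0,-0.1,45],[0,-0.06,5.4,0,0,-0.1,45],[0,-0.06,5.4,0,0,-0.1,45]])

```text
time_s: 16.9
tcp_pos: [0.5191, -0.0476, 0.0656]
ee_rot: [[-0.022, -1.0, -0.002], [-1.0, 0.022, -0.0], [0.0, 0.002, -1.0]]
wrist_force: [0.2, 0.5, -1.4]
gripper_width: 0.64
```

```bash
python3 - <<'E'
from h import *
print(r.sense()['tcp_pos'],r.sense()['wrist_force'])
save('scene','s6');save('side','sd6')
k=cv2.imread('pics/s6.png')[180:320,170:330]; j=cv2.imread('pics/sd6.png')[140:280,170:330]
cv2.imwrite('pics/b6.png',cv2.resize(np.hstack([k,j]),None,fx=2.5,fy=2.5,interpolation=2))
E
```

```text
[ 0.51909267 -0.04757762  0.06560047] [ 0.20607577  0.47974291 -1.41023375]
```

View pics/b6.png

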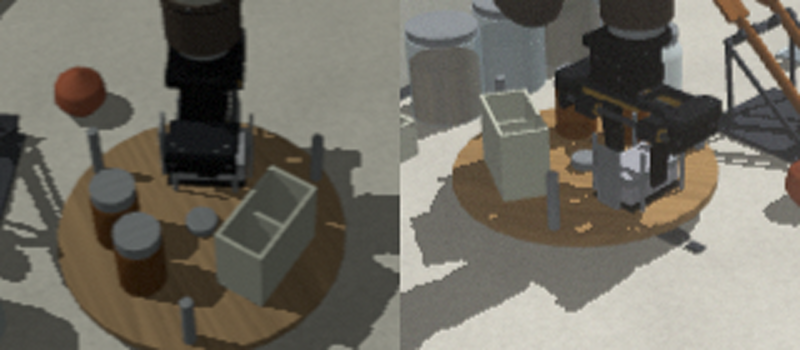

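>>> play_rows(deltas=[[0.08,0,0.08,0,0,0,45],[0.08,0,0.16,0,0,0,45],[0.08,0,0.18,0,0,0,45],[0.08,0,0.18,0,0,0,45]])

```text
time_s: 17.4
tcp_pos: [0.5195, -0.0502, 0.0621]
ee_rot: [[-0.023, -1.0, 0.0], [-1.0, 0.023, 0.0], [-0.0, -0.0, -1.0]]
wrist_force: [-0.0, 0.2, -1.2]
gripper_width: 0.642
```

>>> play_rows(deltas=[[0,0,0.05,0,0,0,45],[0,0,0.05,0,0,0,58],[0,0,0.05,0,0,0,62],[0,0,0.05,0,0,0,64],[0,0,-0.5,0,0,0,64],[0,0,-1.5,0,0,0,64],[0,0,-2.7,0,0,0,64],[0,0,-4,0,0,0,64],[0,0,-5.5,0,0,0,64],[0,0,-5.5,0,0,0,64]])

```text
time_s: 18.4
tcp_pos: [0.5231, -0.05, 0.2055]
ee_rot: [[-0.021, -1.0, 0.013], [-1.0, 0.021, 0.001], [-0.001, -0.012, -1.0]]
wrist_force: [1.1, -0.6, 0.8]
gripper_width: 0.737
```

```bash
python3 - <<'E'
from h import *
print(r.sense()['tcp_pos'],r.sense()['wrist_force'])
save('wrist','w7')
C={k:save(k,k+'7') for k in('scene','side')}
from fit import tin
D={k:r.cut_out(k,'tin0') for k in C}
for k in D: print([(round(o['score'],2),int(o['region'].sum()),[int(v) for v in np.argwhere(o['region']).mean(0)[::-1]]) for o in D[k]])
k=C['scene']['pixels'][180:320,170:330]; j=C['side']['pixels'][140:280,170:330]
cv2.imwrite('pics/b7.png',cv2.resize(np.hstack([k,j])[:,:,::-1],None,fx=2.5,fy=2.5,interpolation=2))
def near(D,uv): 
    l=[o['region'] for o in D if np.hypot(*(np.argwhere(o['region']).mean(0)[::-1]-uv))<15]; return l[0] if l else None
ms={k:near(D[k],proj(C[k],[[.5025,.4011,.016]])[0]) for k in C}; ms={k:m for k,m in ms.items() if m is not None}
q=tin(ms,(.5025,.4011),C); print(q.x[:2],np.degrees(q.x[2])%180,q.fun/len(ms))
E
```

```text
[ 0.52307865 -0.0499755   0.2055477 ] [ 1.14428575 -0.60292515  0.79065347]
car [ 0.60366665 -0.05139862] -1.2881751488583553 [-0.5 -0.7 -0.2 -0.9 -0.1 -1.1 -0.5 -1.1 -1.1 -0.2 -0.7 -1. ]
rest [ 0.50979245 -0.36400004] -1.6307610000963018 [-1.   4.6  1.7  3.8  0.2 -4.  -0.9 -3.2]
[(0.84, 622, [406, 250]), (0.57, 547, [253, 241])]
[(0.73, 939, [143, 303]), (0.6, 401, [268, 209]), (0.18, 1478, [325, 184])]
[0.50157472 0.40357028] 6.659520535974023 -0.9136834144592285
```

View pics/w7.png

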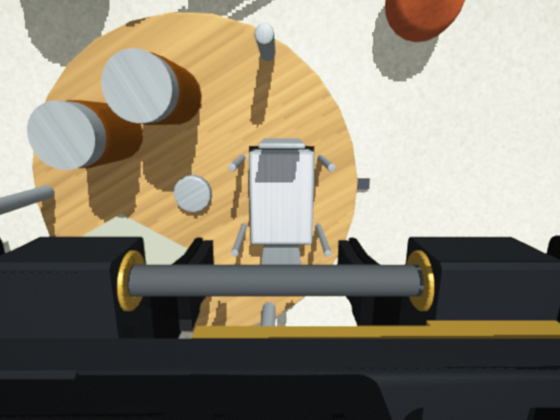

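View pics/b7.png

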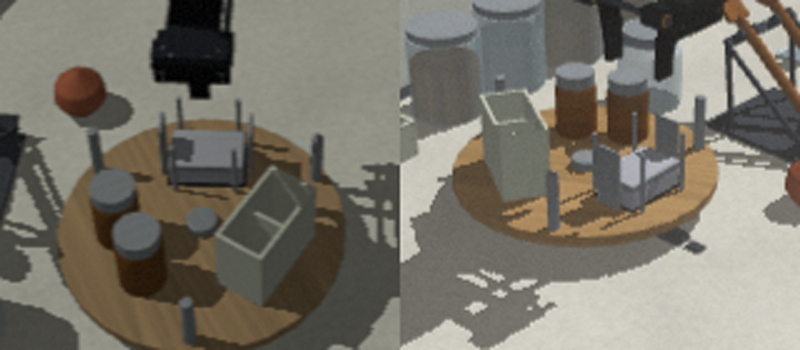

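View pics/scene7.png

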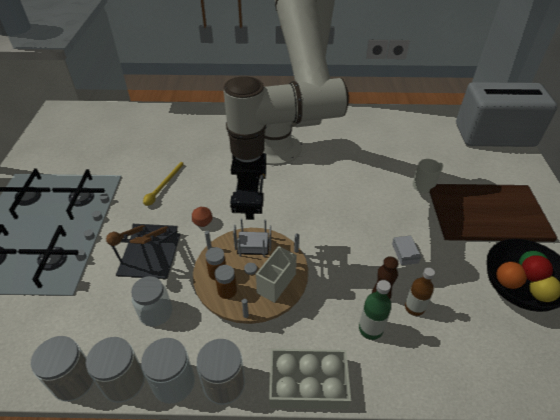

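```bash
python3 - <<'E'
from h import *
h=here(); e=(np.array([.502,.4025,.18]),down(7),87)
rows(interp(h,e,12))
E
```

```text
[[-1.51,0.09,0.06,0.0,-0.0,1.36,87],[-3.01,0.18,0.12,0.0,-0.0,2.72,87],[-4.52,0.27,0.18,0.01,-0.01,4.08,87],[-6.03,0.36,0.24,0.01,-0.01,5.45,87],[-7.54,0.45,0.3,0.01,-0.01,6.81,87],[-9.04,0.54,0.36,0.01,-0.01,8.17,87],[-10.55,0.63,0.42,0.01,-0.01,9.53,87],[-12.06,0.72,0.48,0.02,-0.02,10.89,87],[-13.57,0.81,0.54,0.02,-0.02,12.25,87],[-15.07,0.9,0.61,0.02,-0.02,13.62,87],[-16.58,0.99,0.67,0.02,-0.02,14.98,87],[-18.09,1.08,0.73,0.02,-0.03,16.34,87]]
```

>>> play_rows(deltas=[[-1.5,0.1,0,0,0,1.4,87],[-3,0.2,0,0,0,2.8,87],[-4.5,0.3,0,0,0,4.2,87],[-6,0.4,0,0,0,5.6,87],[-7.5,0.5,0,0,0,7,87],[-9,0.6,0,0,0,8.4,87],[-10.6,0.65,0,0,0,9.8,87],[-12,0.7,0.2,0,0,11.2,87],[-13.6,0.8,0.4,0,0,12.6,87],[-15.1,0.9,0.6,0,0,14,87],[-16.6,1,0.7,0,0,15.4,87],[-18,1.1,0.7,0,0,16.3,87]])

```text
time_s: 19.85
tcp_pos: [0.5013, 0.4014, 0.1796]
ee_rot: [[-0.993, -0.122, -0.003], [-0.122, 0.993, -0.003], [0.003, -0.003, -1.0]]
wrist_force: [1.3, -0.9, 0.9]
gripper_width: 1.001
```

```bash
python3 - <<'E'
from h import *
h=here(); e=(np.array([.502,.4025,.18]),down(7),87)
s=r.sense(); c=save('wrist','w8'); im=c['pixels'].copy()
u=wproj(c,s,boxpts(.5016,.4036,np.radians(6.7)))
for p in u: cv2.circle(im,(int(p[0]),int(p[1])),3,(255,0,0),1)
cv2.imwrite('pics/w8o.png',im[:,:,::-1]); print(s['tcp_pos'],s['joints'])
rows([e])
E
```

```text
[0.50131803 0.40143201 0.17959247] [ 5.30878980e+01  2.55726860e+01 -3.02248475e-01 -1.30513953e-02
 -6.43655412e+01 -1.36087967e+02]
[[0.01,-0.16,-0.02,-0.0,-0.0,0.02,87]]
```

View pics/w8o.png

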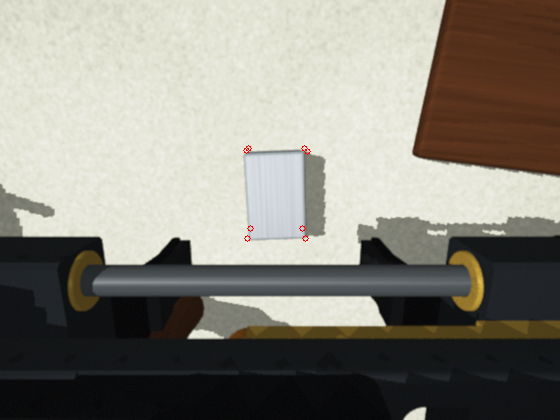

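>>> play_rows(deltas=[[0,0.03,1.6,0,0,-0.3,87],[0,0.03,3.2,0,0,-0.3,87],[0,0.03,4.8,0,0,-0.3,87],[0,0.03,6.2,0,0,-0.3,87],[0,0.03,6.6,0,0,-0.3,87],[0,0.03,6.6,0,0,-0.3,87],[0,0.03,6.6,0,0,-0.3,45],[0,0.03,6.6,0,0,-0.3,45],[0,0.03,6.6,0,0,-0.3,45],[0,0.03,6.6,0,0,-0.3,45],[0,0.03,6.6,0,0,-0.3,45]])

```text
time_s: 21.0
tcp_pos: [0.5024, 0.4014, 0.018]
ee_rot: [[-0.988, -0.152, 0.001], [-0.152, 0.988, 0.001], [-0.001, 0.001, -1.0]]
wrist_force: [0.1, -0.0, 0.6]
gripper_width: 0.641
```

```bash
python3 - <<'E'
from h import *
h=here(); print(h[0],r.sense()['gripper_width']*87)
f=45; a=(h[0]+[0,0,.2],h[1],f)
e=(np.array([.5190,-.0500,.21]),down(88.7),f)
w=interp(h,a,5)+interp(a,e,14)
rows([(p,R,f) for p,R,_ in w])
E
```

```text
[0.50239456 0.4013834  0.01797986] 55.78008444704415
[[-0.0,0.0,-1.6,0.0,0.0,0.0,45],[-0.0,0.0,-3.2,0.0,0.0,0.0,45],[-0.0,0.0,-4.8,0.0,0.0,0.0,45],[-0.01,0.01,-6.4,0.0,0.0,0.0,45],[-0.01,0.01,-8.0,0.0,0.0,0.0,45],[0.14,-1.28,-7.98,-0.0,0.0,-1.14,45],[0.29,-2.56,-7.96,-0.0,0.0,-2.29,45],[0.44,-3.84,-7.94,-0.0,0.0,-3.43,45],[0.59,-5.12,-7.91,-0.0,0.0,-4.57,45],[0.73,-6.4,-7.89,-0.0,0.01,-5.71,45],[0.88,-7.69,-7.87,-0.0,0.01,-6.86,45],[1.03,-8.97,-7.85,-0.0,0.01,-8.0,45],[1.18,-10.25,-7.83,-0.0,0.01,-9.14,45],[1.33,-11.53,-7.81,-0.0,0.01,-10.28,45],[1.48,-12.81,-7.78,-0.0,0.01,-11.43,45],[1.63,-14.1,-7.76,-0.0,0.01,-12.57,45],[1.77,-15.38,-7.74,-0.0,0.01,-13.71,45],[1.92,-16.66,-7.72,-0.0,0.02,-14.85,45],[2.07,-17.94,-7.7,-0.0,0.02,-16.0,45]]
```

>>> play_rows(deltas=[[0,0,-1.6,0,0,0,45],[0,0,-3.2,0,0,0,45],[0,0,-4.8,0,0,0,45],[0,0,-6.4,0,0,0,45],[0,0,-8,0,0,0,45],[0.15,-1.3,-8,0,0,-1.1,45],[0.3,-2.6,-8,0,0,-2.3,45],[0.45,-3.8,-8,0,0,-3.4,45],[0.6,-5.1,-7.9,0,0,-4.6,45],[0.75,-6.4,-7.9,0,0,-5.7,45],[0.9,-7.7,-7.9,0,0,-6.9,45],[1.05,-9,-7.9,0,0,-8,45]])

```text
time_s: 22.2
tcp_pos: [0.5097, 0.1733, 0.2145]
ee_rot: [[-0.657, -0.754, -0.0], [-0.754, 0.657, 0.0], [0.0, 0.0, -1.0]]
wrist_force: [-0.1, -0.5, -1.4]
gripper_width: 0.64
```

```bash
python3 - <<'E'
from h import *
h=here(); print(h[0],r.sense()['gripper_width']*87)
e=(np.array([.5190,-.0500,.21]),down(88.7),45)
rows(interp(h,e,8))
E
```

```text
[0.50969437 0.17332305 0.21446546] 55.64603705983443
[[0.81,-0.77,0.02,0.0,-0.0,-0.99,45],[1.62,-1.54,0.04,0.0,-0.0,-1.99,45],[2.43,-2.31,0.07,0.0,-0.0,-2.98,45],[3.25,-3.07,0.09,0.0,-0.0,-3.98,45],[4.06,-3.84,0.11,0.0,-0.0,-4.97,45],[4.87,-4.61,0.13,0.0,-0.0,-5.96,45],[5.68,-5.38,0.16,0.0,-0.0,-6.96,45],[6.49,-6.15,0.18,0.01,-0.0,-7.95,45]]
```

>>> play_rows(deltas=[[0.8,-0.8,0,0,0,-1,45],[1.6,-1.5,0,0,0,-2,45],[2.4,-2.3,0,0,0,-3,45],[3.25,-3.1,0,0,0,-4,45],[4.05,-3.85,0,0,0,-5,45],[4.9,-4.6,0,0,0,-6,45],[5.7,-5.4,0.1,0,0,-7,45],[6.5,-6.15,0.2,0,0,-7.95,45],[6.5,-6.15,0.2,0,0,-7.95,45],[6.5,-6.15,0.2,0,0,-7.95,45]])

```text
time_s: 23.2
tcp_pos: [0.5181, -0.0492, 0.2094]
ee_rot: [[-0.029, -1.0, -0.0], [-1.0, 0.029, 0.0], [-0.0, 0.0, -1.0]]
wrist_force: [-0.2, -0.3, -0.3]
gripper_width: 0.644
```

```bash
python3 - <<'E'
from h import *
h=here(); print(h[0],r.sense()['gripper_width']*87); save('wrist','w9')
e=(np.array([.5190,-.0500,.104]),down(88.7),45)
rows(interp(h,e,8))
E
```

```text
[ 0.51812292 -0.04915995  0.20936733] 55.99136894439326
[[0.03,0.0,0.53,-0.0,0.0,0.01,45],[0.03,-0.0,1.06,-0.0,0.0,-0.0,45],[0.04,-0.01,1.59,-0.0,0.0,-0.01,45],[0.04,-0.01,2.11,-0.0,0.0,-0.02,45],[0.04,-0.02,2.64,-0.0,0.0,-0.03,45],[0.05,-0.02,3.17,-0.0,0.0,-0.04,45],[0.05,-0.02,3.69,0.0,0.0,-0.05,45],[0.06,-0.03,4.22,0.0,0.0,-0.06,45]]
```

View pics/w9.png

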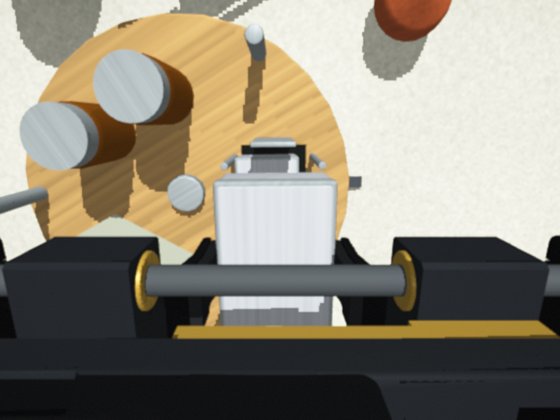

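>>> play_rows(deltas=[[0,0,1,0,0,0,45],[0,0,2,0,0,0,45],[0,-0.02,3,0,0,0,45],[0,-0.02,3.7,0,0,0,45],[0,-0.02,4.2,0,0,0,45],[0,-0.02,4.3,0,0,0,45],[0,-0.02,4.35,0,0,0,45],[0,-0.02,4.35,0,0,0,45]])

```text
time_s: 24.05
tcp_pos: [0.5196, -0.0483, 0.1015]
ee_rot: [[-0.026, -1.0, 0.001], [-1.0, 0.026, 0.0], [-0.0, -0.001, -1.0]]
wrist_force: [0.5, -0.0, -0.7]
gripper_width: 0.643
```

>>> play_rows(deltas=[[0.05,0,0.06,0,0,0,45],[0.05,0,0.12,0,0,0,45],[0.05,0,0.18,0,0,0,45],[0.05,0,0.18,0,0,0,45],[0.05,0,0.18,0,0,0,45]])

```text
time_s: 24.55
tcp_pos: [0.519, -0.0501, 0.0963]
ee_rot: [[-0.027, -1.0, 0.0], [-1.0, 0.027, -0.0], [-0.0, -0.0, -1.0]]
wrist_force: [-0.2, -0.0, -1.2]
gripper_width: 0.641
```

>>> play_rows(deltas=[[0,0,0.04,0,0,0,45],[0,0,0.07,0,0,0,45],[0,0,0.07,0,0,0,45]])

```text
time_s: 24.85
tcp_pos: [0.5191, -0.0501, 0.0949]
ee_rot: [[-0.027, -1.0, 0.0], [-1.0, 0.027, -0.0], [0.0, -0.0, -1.0]]
wrist_force: [-1.9, -0.0, 1.6]
gripper_width: 0.636
```

Force has gone upward: contact. Release and lift.

>>> play_rows(deltas=[[0,0,0,0,0,0,58],[0,0,0,0,0,0,62],[0,0,0,0,0,0,64],[0,0,0,0,0,0,64],[0,0,-0.5,0,0,0,64],[0,0,-1.5,0,0,0,64],[0,0,-2.7,0,0,0,64],[0,0,-4,0,0,0,64],[0,0,-5,0,0,0,64],[0,0,-5,0,0,0,64]])

```text
time_s: 25.85
tcp_pos: [0.5213, -0.0499, 0.2237]
ee_rot: [[-0.026, -1.0, 0.009], [-1.0, 0.026, 0.001], [-0.001, -0.009, -1.0]]
wrist_force: [1.3, 0.3, -0.3]
gripper_width: 0.738
```

```bash
python3 - <<'E'
from h import *
print(r.sense()['tcp_pos'],r.sense()['joints']); save('wrist','w10')
C={k:save(k,k+'10') for k in('scene','side')}
k=C['scene']['pixels'][180:320,170:330]; j=C['side']['pixels'][140:280,170:330]
cv2.imwrite('pics/b10.png',cv2.resize(np.hstack([k,j])[:,:,::-1],None,fx=2.5,fy=2.5,interpolation=2))
for k in C: print([(o['score'],o['centre']) for o in r.spot_in(k,'tin0')])
E
```

```text
[ 0.52134117 -0.04994683  0.22373239] [ 12.3388296   11.85335137 -13.93171405   0.0834029  -63.71253986
 -13.88583633]
[(0.87, [0.5287, -0.0442, 0.11]), (0.75, [0.552, -0.0462, 0.0694])]
[(0.96, [0.5031, -0.0486, 0.109]), (0.62, [0.5973, -0.0032, 0.0494]), (0.45, [0.4954, -0.0252, 0.0602]), (0.21, [0.5444, -0.3899, 0.1223])]
```

View pics/w10.png

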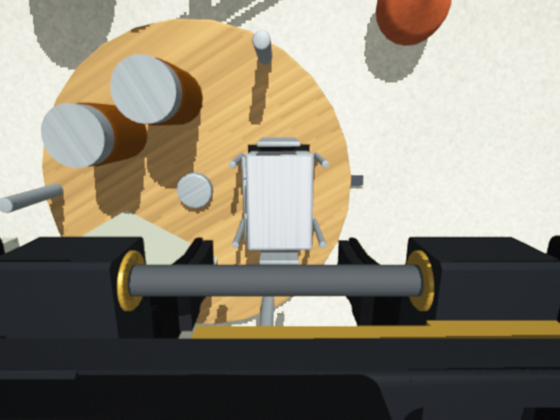

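View pics/b10.png

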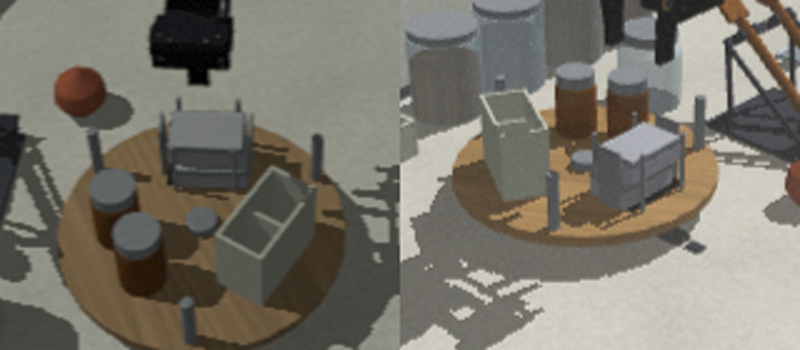

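View pics/scene10.png

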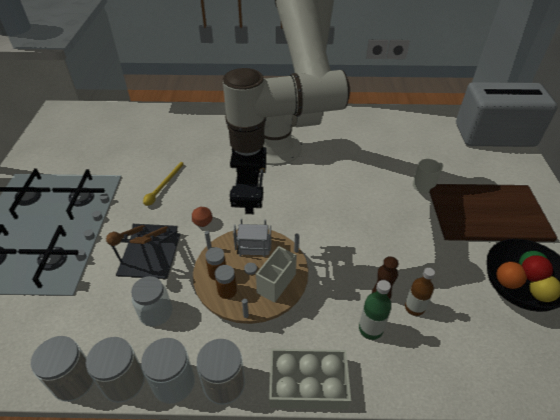

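```bash
python3 - <<'E'
from h import *
F=np.diag([-1,-1,1.])
p,R=post(-60,.2)
rows(interp(here(),(p,R@F,30),6))
E
```

```text
[[-0.84,-0.08,0.12,0.01,0.0,-1.01,30],[-1.68,-0.17,0.24,0.01,0.0,-2.02,30],[-2.53,-0.25,0.36,0.02,0.0,-3.03,30],[-3.37,-0.33,0.48,0.02,0.0,-4.03,30],[-4.21,-0.42,0.6,0.03,0.0,-5.04,30],[-5.05,-0.5,0.73,0.03,0.0,-6.05,30]]
```

>>> play_rows(deltas=[[-0.8,-0.1,0.1,0,0,-1,30],[-1.7,-0.2,0.2,0,0,-2,30],[-2.5,-0.25,0.35,0,0,-3,30],[-3.4,-0.3,0.5,0,0,-4,30],[-4.2,-0.4,0.6,0,0,-5,30],[-5.05,-0.5,0.9,0,0,-6.05,30],[-5.05,-0.5,0.9,0,0,-6.05,30],[-5.05,-0.5,0.9,0,0,-6.05,30]])

```text
time_s: 26.9
tcp_pos: [0.5344, 0.0758, 0.196]
ee_rot: [[0.48, -0.877, -0.002], [-0.877, -0.48, -0.001], [-0.0, 0.003, -1.0]]
wrist_force: [-0.0, 0.4, 0.1]
gripper_width: 0.345
```

```bash
python3 - <<'E'
from h import *
F=np.diag([-1,-1,1.])
s=r.sense(); print(s['tcp_pos']); c=save('wrist','w11'); print(wproj(c,s,[post(-60,.115)[0]]))
p,R=post(-60,.088)
rows(interp(here(),(p,R@F,30),5))
E
```

```text
[0.53435736 0.07575289 0.19596552]
[[276.66446199 214.23404496]]
[[-0.0,0.0,0.87,0.0,-0.0,-0.0,30],[-0.01,0.0,1.73,0.01,-0.0,-0.0,30],[-0.01,0.0,2.6,0.01,-0.0,-0.01,30],[-0.02,0.0,3.47,0.02,-0.0,-0.01,30],[-0.02,0.0,4.34,0.02,-0.0,-0.01,30]]
```

View pics/w11.png

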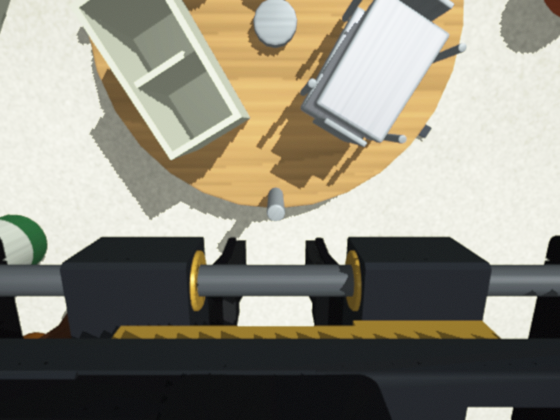

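>>> play_rows(deltas=[[0,0,0.9,0,0,0,30],[0,0,1.7,0,0,0,30],[0,0,2.6,0,0,0,30],[0,0,3.5,0,0,0,30],[0,0,4.3,0,0,0,30],[0,0,4.3,0,0,0,30]])

```text
time_s: 27.55
tcp_pos: [0.5327, 0.0741, 0.0871]
ee_rot: [[0.478, -0.878, -0.006], [-0.878, -0.478, -0.002], [-0.001, 0.006, -1.0]]
wrist_force: [-0.6, -0.8, -0.0]
gripper_width: 0.345
```

```bash
cat > arc.py <<'E'
from h import *
import sys
a,b,n=map(float,sys.argv[1:4])
F=np.diag([-1,-1,1.])
s=r.sense(); t=np.arctan2(*(s['tcp_pos'][:2]-CAR)[::-1]); print(np.degrees(t-YAW)%360-180, np.linalg.norm(s['tcp_pos'][:2]-CAR),s['tcp_pos'][2],s['wrist_force'])
rows([(p,R@F,30) for p,R in (post(d,.088) for d in np.linspace(a,b,int(n)+1)[1:])])
E
python3 arc.py -60 -12 12
```

```text
-59.2175975433516 0.1441647960840627 0.08705864012681261 [-0.57339028 -0.80452239 -0.04323577]
[[-0.02,0.33,-0.04,0.07,0.01,-0.83,30],[0.02,0.73,-0.03,0.07,0.02,-1.63,30],[0.1,1.13,-0.03,0.07,0.02,-2.43,30],[0.19,1.52,-0.03,0.07,0.02,-3.23,30],[0.32,1.9,-0.03,0.07,0.02,-4.03,30],[0.47,2.28,-0.02,0.07,0.03,-4.83,30],[0.65,2.64,-0.02,0.07,0.03,-5.63,30],[0.85,2.99,-0.02,0.07,0.03,-6.43,30],[1.08,3.33,-0.02,0.07,0.03,-7.23,30],[1.33,3.65,-0.02,0.07,0.04,-8.03,30],[1.6,3.95,-0.01,0.07,0.04,-8.83,30],[1.9,4.23,-0.01,0.06,0.04,-9.63,30]]
```

>>> play_rows(deltas=[[0,0.33,0,0,0,-0.8,30],[0,0.73,0,0,0,-1.6,30],[0.1,1.13,0,0,0,-2.4,30],[0.2,1.5,0,0,0,-3.2,30],[0.3,1.9,0,0,0,-4,30],[0.45,2.3,0,0,0,-4.8,30],[0.65,2.65,0,0,0,-5.6,30],[0.85,3,0,0,0,-6.4,30],[1.1,3.35,0,0,0,-7.2,30],[1.35,3.65,0,0,0,-8,30],[1.6,3.95,0,0,0,-8.8,30],[1.9,4.25,0,0,0,-9.6,30]])

```text
time_s: 28.75
tcp_pos: [0.4652, -0.0169, 0.0911]
ee_rot: [[0.974, -0.228, 0.003], [-0.228, -0.974, 0.001], [0.003, -0.002, -1.0]]
wrist_force: [-0.3, 3.3, 0.9]
gripper_width: 0.346
```

```bash
python3 arc.py -12 36 12
```

```text
-12.679843362455841 0.1427173826070835 0.09111894281091994 [-0.27425307  3.33562249  0.91386354]
[[-0.08,0.47,0.12,-0.02,-0.03,-0.78,30],[-0.04,0.88,0.12,-0.02,-0.03,-1.58,30],[0.03,1.27,0.12,-0.02,-0.03,-2.38,30],[0.13,1.67,0.12,-0.02,-0.03,-3.18,30],[0.25,2.05,0.12,-0.02,-0.03,-3.98,30],[0.4,2.43,0.12,-0.02,-0.03,-4.78,30],[0.58,2.79,0.12,-0.02,-0.03,-5.58,30],[0.78,3.14,0.12,-0.01,-0.04,-6.38,30],[1.01,3.48,0.12,-0.01,-0.04,-7.18,30],[1.26,3.8,0.12,-0.01,-0.04,-7.98,30],[1.53,4.1,0.12,-0.01,-0.04,-8.78,30],[1.82,4.38,0.12,-0.01,-0.04,-9.58,30]]
```

>>> play_rows(deltas=[[-0.05,0.45,0.05,0,0,-0.8,30],[-0.05,0.9,0.1,0,0,-1.6,30],[0.05,1.3,0.1,0,0,-2.4,30],[0.15,1.7,0.1,0,0,-3.2,30],[0.25,2.05,0.1,0,0,-4,30],[0.4,2.45,0.1,0,0,-4.8,30],[0.6,2.8,0.1,0,0,-5.6,30],[0.8,3.15,0.1,0,0,-6.4,30],[1,3.5,0.1,0,0,-7.2,30],[1.25,3.8,0.1,0,0,-8,30],[1.55,4.1,0.1,0,0,-8.8,30],[1.8,4.4,0.1,0,0,-9.6,30]])

```text
time_s: 29.95
tcp_pos: [0.4843, -0.1355, 0.0887]
ee_rot: [[0.821, 0.571, 0.003], [0.571, -0.821, -0.001], [0.003, 0.002, -1.0]]
wrist_force: [1.4, 0.1, -0.6]
gripper_width: 0.344
```

```bash
python3 arc.py 36 60 8
```

```text
36.45227502568582 0.1460254828170645 0.08869093680052414 [ 1.41922364  0.1391399  -0.62249682]
[[0.05,0.26,0.03,0.03,-0.03,-0.58,30],[0.07,0.56,0.03,0.03,-0.03,-1.18,30],[0.11,0.86,0.03,0.03,-0.03,-1.78,30],[0.17,1.16,0.03,0.03,-0.03,-2.38,30],[0.24,1.46,0.03,0.03,-0.03,-2.98,30],[0.32,1.75,0.03,0.03,-0.02,-3.58,30],[0.42,2.03,0.03,0.03,-0.02,-4.18,30],[0.54,2.31,0.03,0.03,-0.02,-4.78,30]]
```

>>> play_rows(deltas=[[0.05,0.3,0,0,0,-0.6,30],[0.05,0.55,0,0,0,-1.2,30],[0.1,0.85,0,0,0,-1.8,30],[0.15,1.15,0,0,0,-2.4,30],[0.25,1.45,0,0,0,-3,30],[0.3,1.75,0,0,0,-3.6,30],[0.4,2.05,0,0,0,-4.2,30],[0.55,2.3,0,0,0,-4.8,30],[0.55,2.3,0,0,0,-4.8,30],[0.55,2.3,0,0,0,-4.8,30]])

```text
time_s: 30.95
tcp_pos: [0.5271, -0.1741, 0.0878]
ee_rot: [[0.521, 0.853, 0.001], [0.853, -0.521, -0.0], [0.0, 0.001, -1.0]]
wrist_force: [0.2, 0.1, 0.7]
gripper_width: 0.346
```

>>> play_rows(deltas=[[0,0,0,0,0,0,30],[0,0,-1,0,0,0,30],[0,0,-2,0,0,0,30],[0,0,-3.2,0,0,0,30],[0,0,-4.2,0,0,0,30],[0,0,-5.3,0,0,0,40],[0,0,-5.3,0,0,0,60]])

```text
time_s: 31.65
tcp_pos: [0.529, -0.1741, 0.2243]
ee_rot: [[0.519, 0.855, 0.009], [0.855, -0.519, -0.002], [0.003, 0.008, -1.0]]
wrist_force: [0.3, 0.7, -0.2]
gripper_width: 0.45
```

```bash
python3 - <<'E'
from h import *
print(r.sense()['tcp_pos'],r.sense()['joints'],r.sense()['wrist_force'])
import pickle
C={k:save(k,k+'12') for k in('scene','side')}
D={(k,t):r.cut_out(k,t) for k in C for t in('spoon','turner')}
for k in D: print(k,[(round(o['score'],2),int(o['region'].sum()),[int(v) for v in np.argwhere(o['region']).mean(0)[::-1]]) for o in D[k]])
pickle.dump((C,D),open('d12.pkl','wb'))
k=C['scene']['pixels'][200:320,90:330]; cv2.imwrite('pics/b12.png',cv2.resize(k[:,:,::-1],None,fx=3.3,fy=3.3,interpolation=2))
k=C['side']['pixels'][120:250,180:380]; cv2.imwrite('pics/b12b.png',cv2.resize(k[:,:,::-1],None,fx=4,fy=4,interpolation=2))
E
```

```text
[ 0.52902138 -0.1741042   0.22427677] [-1.49393163e+00  1.50833937e+01 -9.51091649e+00  9.35460489e-02
 -6.48938340e+01  1.50172948e+02] [ 0.29830731  0.69951761 -0.15327219]
('scene', 'spoon') [(0.75, 305, [121, 235]), (0.62, 8580, [253, 272]), (0.58, 343, [161, 185])]
('scene', 'turner') [(0.66, 192, [150, 235])]
('side', 'spoon') [(0.56, 321, [330, 157])]
('side', 'turner') [(0.61, 343, [315, 161]), (0.53, 1323, [324, 185])]
```

View pics/b12.png

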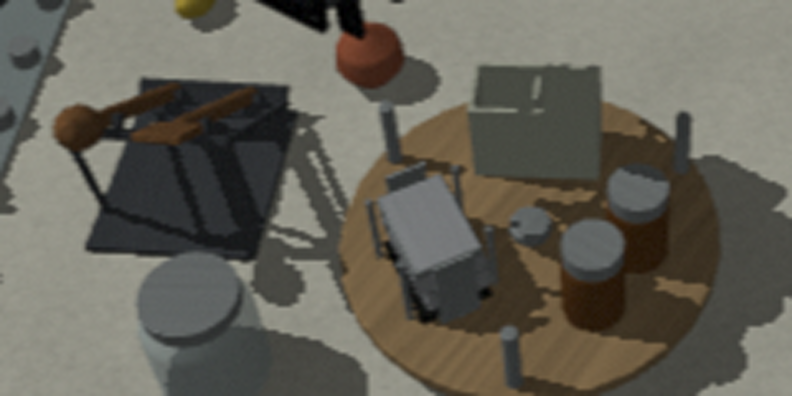

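View pics/b12b.png

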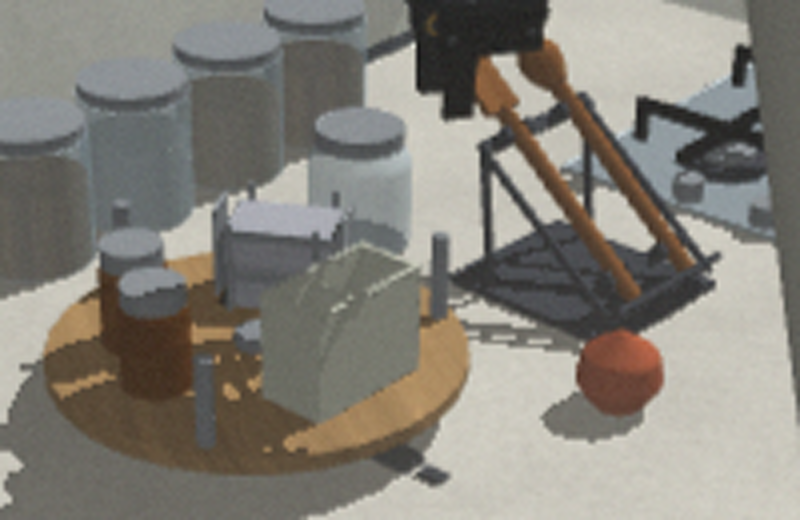

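```bash
python3 - <<'E'
from h import *
import pickle
C,D=pickle.load(open('d0.pkl','rb'))
crop(C['side']['pixels'],(290,120,365,210),'z1',8); crop(C['scene']['pixels'],(100,215,180,260),'z2',10)
E
```

```text
(no output)
```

View pics/z1.png

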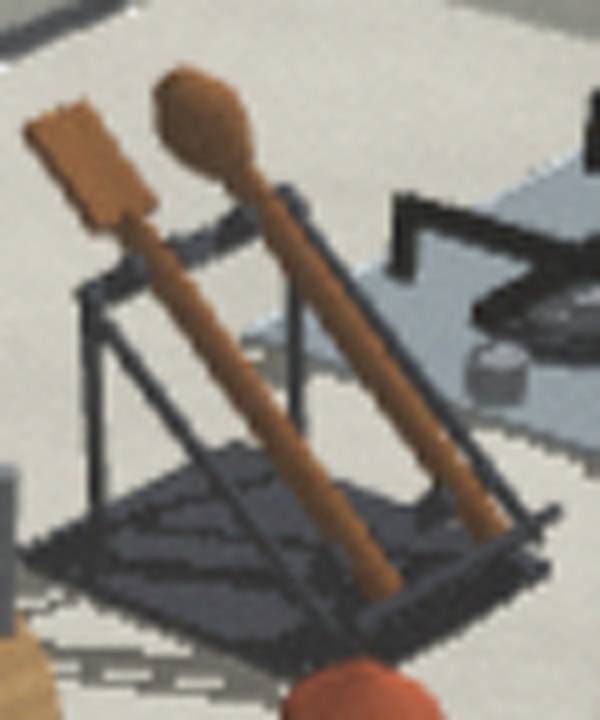

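View pics/z2.png

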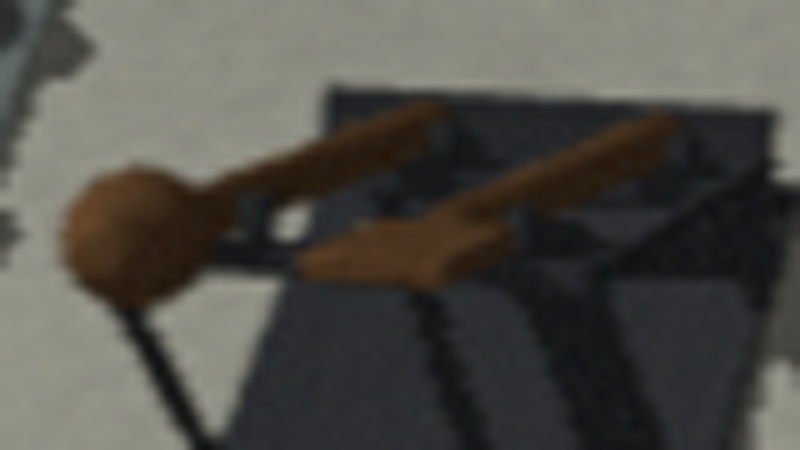

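```bash
cat > ut.py <<'E'
from h import *
import pickle
from scipy.optimize import least_squares
C,D=pickle.load(open('d0.pkl','rb'))
S=lambda a:np.array(a)/8+[290,120]; W=lambda a:np.array(a)/10+[100,215]
obs=[('side',0,0,S([490,533])),('side',1,0,S([385,590])),('side',0,192,S([240,180])),('side',0,219,S([203,122])),('side',1,190,S([120,222])),('side',1,242,S([55,115])),
('scene',0,0,W([435,110])),('scene',1,0,W([668,124])),('scene',0,219,W([135,235])),('scene',1,190,W([440,222])),('scene',1,242,W([365,270]))]
def pt(p,i,s):
    x,y,z,yaw,el=p; c,sn=np.cos(yaw),np.sin(yaw); b=(-.036,.036)[i]
    d=np.array([c*np.cos(el),sn*np.cos(el),np.sin(el)])
    return np.array([x-sn*b,y+c*b,z])+d*s/1000
def f(p): return np.concatenate([proj(C[k],[pt(p,i,s)])[0]-uv for k,i,s,uv in obs])
o=least_squares(f,[.45,-.36,.03,0,.7],loss='soft_l1'); p=o.x
if __name__=='__main__':
    print(p[:3],np.degrees(p[3:])); print(np.round(f(p).reshape(-1,2),1))
    for i in(0,1): print([np.round(pt(p,i,s),4).tolist() for s in(0,100,219)])
E
python3 ut.py
```

```text
[ 0.43619515 -0.35497651  0.02852614] [-4.04869821 39.29183974]
[[ 0.8  1.4]
 [ 0.5  1.7]
 [-0.9 -1.4]
 [-0.9 -0.7]
 [ 0.3 -0.2]
 [-0.5  0.3]
 [ 0.3 -0.2]
 [-0.1 -0. ]
 [-0.8 -0.4]
 [ 0.   0.9]
 [-0.  -0.3]]
[[0.4337, -0.3909, 0.0285], [0.5109, -0.3964, 0.0919], [0.6027, -0.4029, 0.1672]]
[[0.4387, -0.3191, 0.0285], [0.5159, -0.3245, 0.0919], [0.6078, -0.331, 0.1672]]
```

```bash
python3 - <<'E'
from h import *
from ut import pt,p
for i in (0,1): print(pt(p,i,118))
g=pt(p,1,118)
h=here(); m=(np.array([.47,-.25,.26]),down(119),40); e=(np.array([g[0],g[1],.22]),down(-4),28)
rows([interp(h,m,2)[0],m]); rows([interp(m,e,2)[0],e],m[0],m[1])
E
```

```text
[ 0.52474928 -0.39733452  0.10325208]
[ 0.52983279 -0.32551421  0.10325208]
[[-1.89,-0.17,-0.83,-0.0,0.02,11.97,40],[-3.78,-0.34,-1.66,-0.0,0.03,23.94,40]]
[[1.9,-0.31,0.8,0.0,0.0,12.3,28],[3.8,-0.63,1.6,0.0,0.0,24.6,28]]
```

>>> play_rows(deltas=[[-0.3,0,-0.1,0,0,1.7,40],[-0.6,0,-0.3,0,0,3.4,40],[-0.9,0,-0.4,0,0,5.1,40],[-1.2,-0.1,-0.6,0,0,6.8,40],[-1.6,-0.1,-0.7,0,0,8.5,40],[-1.9,-0.2,-0.9,0,0,10.2,40],[-2.2,-0.2,-1,0,0,11.9,40],[-2.5,-0.2,-1.2,0,0,13.6,40],[-2.8,-0.3,-1.3,0,0,15.3,40],[-3.1,-0.3,-1.4,0,0,17,40],[-3.5,-0.3,-1.5,0,0,18.7,40],[-3.8,-0.3,-1.6,0,0,20.4,40]])

```text
time_s: 33.15
tcp_pos: [0.4706, -0.2512, 0.2587]
ee_rot: [[0.723, -0.69, -0.002], [-0.69, -0.723, 0.0], [-0.002, 0.001, -1.0]]
wrist_force: [1.0, -0.4, 0.5]
gripper_width: 0.459
```

```bash
python3 - <<'E'
from h import *
from ut import pt,p
g=pt(p,1,118)
h=here(); e=(np.array([g[0],g[1],.22]),down(-4),28)
rows([interp(h,e,2)[0],e])
E
```

```text
[[1.88,0.26,0.77,0.02,-0.0,14.03,28],[3.77,0.51,1.54,0.03,-0.01,28.07,28]]
```

>>> play_rows(deltas=[[0.3,0,0.1,0,0,1.7,28],[0.6,0.1,0.2,0,0,3.4,28],[0.9,0.1,0.4,0,0,5.1,28],[1.2,0.1,0.5,0,0,6.8,28],[1.5,0.2,0.6,0,0,8.5,28],[1.8,0.2,0.8,0,0,10.2,28],[2.2,0.3,0.9,0,0,11.9,28],[2.5,0.3,1.1,0,0,13.6,28],[2.8,0.4,1.2,0,0,15.3,28],[3.2,0.4,1.4,0,0,17,28],[3.5,0.5,1.5,0,0,18.7,28],[3.8,0.5,1.5,0,0,20.4,28]])

```text
time_s: 34.35
tcp_pos: [0.5313, -0.3254, 0.2202]
ee_rot: [[-0.826, -0.564, -0.003], [-0.564, 0.826, 0.001], [0.002, 0.003, -1.0]]
wrist_force: [0.5, 0.3, -0.5]
gripper_width: 0.326
```

```bash
python3 - <<'E'
from h import *
from ut import pt,p
g=pt(p,1,118)
h=here(); e=(np.array([g[0],g[1],.22]),down(-4),28)
print(r.sense()['joints'])
rows([interp(h,e,2)[0],e])
E
```

```text
[-1.66279656e+01  2.20382516e+01  1.09042826e-01 -1.39482997e-02
 -6.82694451e+01 -3.90441872e+01]
[[0.03,0.01,0.0,0.01,-0.02,3.83,28],[0.05,0.03,0.01,0.02,-0.03,7.66,28]]
```

>>> play_rows(deltas=[[0,0,0,0,0,1.7,28],[0,0,0,0,0,3.4,28],[0.05,0,0,0,0,5.1,28],[0.05,0,0,0,0,6.8,28],[0.05,0,0,0,0,7.7,28],[0.05,0,0,0,0,7.7,28]])

```text
time_s: 34.95
tcp_pos: [0.5305, -0.3258, 0.2209]
ee_rot: [[-0.998, 0.066, -0.002], [0.066, 0.998, 0.001], [0.002, 0.001, -1.0]]
wrist_force: [0.4, -0.8, -0.2]
gripper_width: 0.322
```

```bash
python3 - <<'E'
from h import *
from ut import pt,p
s=r.sense(); c=save('wrist','w13'); im=c['pixels'].copy(); print(s['tcp_pos'],s['ee_rot'])
for i in (0,1):
  u=wproj(c,s,[pt(p,i,v) for v in (0,25,50,75,100,118,140,168,190,219)])
  print(np.round(u).astype(int).tolist())
  for q in u: cv2.circle(im,(int(q[0]),int(q[1])),3,(0,0,255),1)
cv2.imwrite('pics/w13o.png',im[:,:,::-1])
E
```

```text
[ 0.53046692 -0.32582591  0.22093401] [[-9.97807276e-01  6.61570938e-02 -1.96946005e-03]
 [ 6.61558430e-02  9.97809061e-01  6.93717689e-04]
 [ 2.01103943e-03  5.61905268e-04 -9.99997820e-01]]
[[203, 96], [200, 116], [198, 137], [195, 159], [192, 184], [190, 202], [187, 226], [183, 259], [179, 287], [174, 327]]
[[275, 97], [274, 116], [274, 137], [274, 160], [274, 184], [274, 202], [274, 226], [274, 259], [273, 287], [273, 327]]
```

View pics/w13o.png

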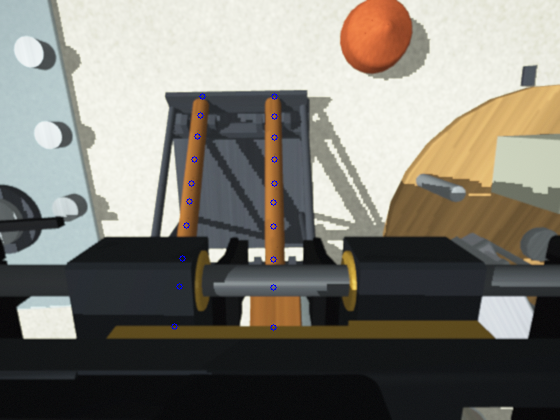

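>>> play_rows(deltas=[[0,0,1.2,0,0,0,28],[0,0,2.4,0,0,0,28],[0,0,3.6,0,0,0,28],[0,0,4.6,0,0,0,28],[0,0,5.2,0,0,0,28],[0,0,5.4,0,0,0,28],[0,0,5.4,0,0,0,28],[0,0,5.4,0,0,0,8],[0,0,5.4,0,0,0,8],[0,0,5.4,0,0,0,8],[0,0,5.4,0,0,0,8]])

```text
time_s: 36.1
tcp_pos: [0.5315, -0.3263, 0.0883]
ee_rot: [[-0.998, 0.066, 0.002], [0.066, 0.998, -0.001], [-0.002, -0.001, -1.0]]
wrist_force: [-0.2, -0.4, 2.5]
gripper_width: 0.177
```

```bash
python3 - <<'E'
from h import *
s=r.sense(); print(s['tcp_pos'],s['wrist_force'],s['gripper_width']*87)
save('side','sd14')
k=cv2.imread('pics/sd14.png')[90:230,230:400]; cv2.imwrite('pics/b14.png',cv2.resize(k,None,fx=4,fy=4,interpolation=2))
E
```

```text
[ 0.53150401 -0.32628951  0.08826613] [-0.15483125 -0.38303941  2.54297301] 15.37392046702341
```

View pics/b14.png

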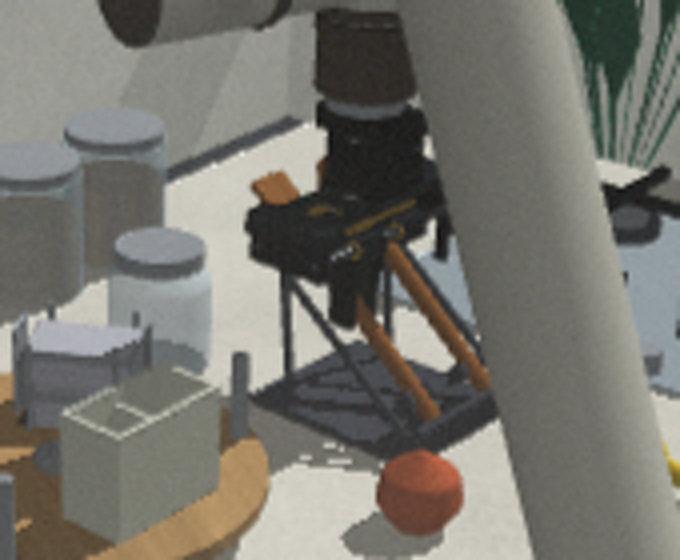

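>>> play_rows(deltas=[[0,0,-0.3,0,0,0,8],[0,0,-1,0,0,0,8],[0,0,-2.2,0,0,0,8],[0,0,-3.6,0,0,0,8],[0,0,-5.2,0,0,0,8],[0,0,-6.8,0,0,0,8],[0,0,-8.4,0,0,0,8],[0,0,-8.8,0,0,0,8],[0,0,-8.8,0,0,0,8]])

```text
time_s: 37.05
tcp_pos: [0.5312, -0.326, 0.3093]
ee_rot: [[-0.998, 0.066, 0.004], [0.066, 0.998, -0.001], [-0.004, -0.001, -1.0]]
wrist_force: [-0.3, -0.2, -1.8]
gripper_width: 0.173
```

```bash
cat >> h.py <<'E'
def stand(cell,s,T,el,dz=0,dx=-.006,gap=.003):
    """pose to have utensil foot in cell (+1: world +y). s: grasp dist from foot, T tilt deg"""
    Rz=Ro.from_euler('z',YAW).as_matrix(); R=Rz@Ro.from_euler('y',-T,degrees=True).as_matrix()@down(0)
    lean=np.radians(90-el-T); u=Rz@np.array([np.sin(lean),0,np.cos(lean)])
    b=np.array([CAR[0],CAR[1],0])+Rz@np.array([-.085+dx,cell*.026,.049+gap])
    pin=b+u*s; return pin+R[:,2]*.0187+[0,0,dz],R
E
python3 - <<'E'
from h import *
s=r.sense(); print(s['tcp_pos'],s['gripper_width']*87,s['joints'])
p,R=stand(1,.120,46,39.3,.13); print(p)
rows(interp(here(),(p,R,8),12))
save('scene','s15'); save('side','sd15')
a=cv2.imread('pics/s15.png')[130:340,70:330];b=cv2.imread('pics/sd15.png')[60:270,170:400]
cv2.imwrite('pics/b15.png',cv2.resize(np.hstack([a,b]),None,fx=1.6,fy=1.6))
E
```

```text
[ 0.53121171 -0.32603652  0.30934116] 15.069848549531644 [-1.66890887e+01  1.92928153e+01  8.64310511e+00 -9.40923255e-03
 -7.91080631e+01 -7.71074938e+01]
[ 0.53659158 -0.0238704   0.28860637]
[[0.05,1.01,0.07,-0.02,-0.76,-0.04,8],[0.1,2.01,0.14,-0.04,-1.53,-0.08,8],[0.15,3.02,0.2,-0.05,-2.29,-0.12,8],[0.2,4.02,0.27,-0.07,-3.05,-0.16,8],[0.25,5.03,0.34,-0.09,-3.81,-0.2,8],[0.29,6.04,0.41,-0.11,-4.58,-0.23,8],[0.34,7.04,0.48,-0.12,-5.34,-0.27,8],[0.39,8.05,0.54,-0.14,-6.1,-0.31,8],[0.44,9.06,0.61,-0.16,-6.86,-0.35,8],[0.49,10.06,0.68,-0.18,-7.63,-0.39,8],[0.54,11.07,0.75,-0.19,-8.39,-0.43,8],[0.59,12.07,0.82,-0.21,-9.15,-0.47,8]]
```

View pics/b15.png

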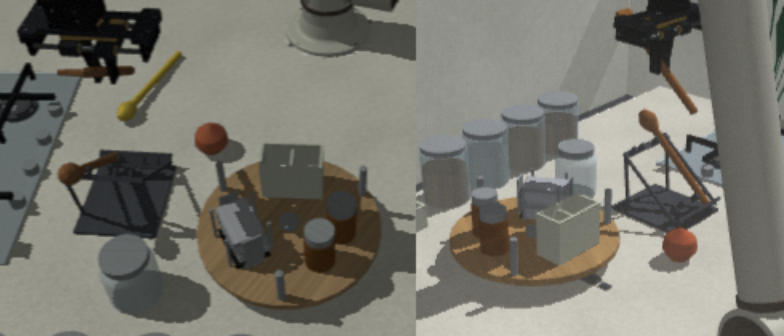

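>>> play_rows(deltas=[[0.05,1,0,0,-0.75,0,8],[0.1,2,0,0,-1.5,0,8],[0.15,3,0.1,0,-2.3,-0.1,8],[0.2,4,0.2,0,-3,-0.15,8],[0.25,5,0.3,-0.1,-3.8,-0.2,8],[0.3,6,0.4,-0.1,-4.6,-0.2,8],[0.35,7,0.5,-0.1,-5.3,-0.3,8],[0.4,8,0.5,-0.15,-6.1,-0.3,8],[0.45,9,0.6,-0.15,-6.9,-0.35,8],[0.5,10,0.7,-0.2,-7.6,-0.4,8],[0.55,11,0.75,-0.2,-8.4,-0.4,8],[0.6,12,0.8,-0.2,-9.15,-0.45,8]])

```text
time_s: 38.35
tcp_pos: [0.5345, -0.0506, 0.3037]
ee_rot: [[-0.744, 0.038, 0.667], [0.022, 0.999, -0.033], [-0.667, -0.01, -0.745]]
wrist_force: [0.9, -1.7, 0.2]
gripper_width: 0.173
```

```bash
python3 - <<'E'
from h import *
s=r.sense(); print(s['tcp_pos'],s['gripper_width']*87,s['joints'])
p,R=stand(1,.120,46,39.3,.13)
rows([(p,R,8)])
save('scene','s16'); save('side','sd16')
a=cv2.imread('pics/s16.png')[130:340,110:350];b=cv2.imread('pics/sd16.png')[60:270,150:390]
cv2.imwrite('pics/b16.png',cv2.resize(np.hstack([a,b]),None,fx=1.6,fy=1.6))
E
```

```text
[ 0.53453601 -0.0505514   0.30369672] 15.033638452875465 [  10.503617     -8.1774023   -49.91671493   51.24951872  -11.37177405
 -149.86483785]
[[0.37,1.08,0.47,-0.2,-0.83,-0.05,8]]
```

View pics/b16.png

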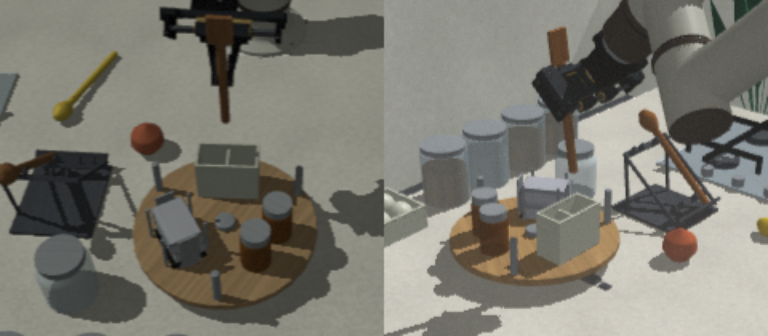

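```bash
cat >> h.py <<'E'
def ori(az,T): return Ro.from_euler('z',az,degrees=True).as_matrix()@Ro.from_euler('y',-T,degrees=True).as_matrix()@down(0)
def stand2(cell,s,T,el,az,dz=0,off=-.005,gap=.003):
    R=ori(az,T); A=Ro.from_euler('z',az,degrees=True).as_matrix(); Rz=Ro.from_euler('z',YAW).as_matrix()
    lean=np.radians(90-el-T); u=A@np.array([np.sin(lean),0,np.cos(lean)])
    b=np.array([CAR[0],CAR[1],0])+Rz@np.array([-.085,cell*.026,.049+gap])+A@[off,0,0]
    return b+u*s+R[:,2]*.0187+[0,0,dz],R
E
python3 - <<'E'
from h import *
h=here(); P=np.array([.52,-.10,.33])
w=[(P,ori(-1,15),8)]; k=interp(h,w[0],5)
k2=[(P,ori(a,15),8) for a in (7,15,23,31,39,47)]
rows(k+k2)
k=[(P,ori(a,15),8) for a in (54,60)]+[(P,ori(60,t),8) for t in (20,25,30,35,40,45)]
rows(k,P,ori(47,15))
E
```

```text
[[-0.05,-0.4,-0.21,-0.04,1.08,-0.02,8],[-0.1,-0.8,-0.42,-0.09,2.16,-0.05,8],[-0.16,-1.2,-0.63,-0.13,3.24,-0.07,8],[-0.21,-1.6,-0.84,-0.18,4.32,-0.09,8],[-0.26,-2.0,-1.05,-0.22,5.4,-0.11,8],[-0.26,-2.0,-1.05,-0.99,5.38,-1.53,8],[-0.26,-2.0,-1.05,-1.76,5.34,-2.95,8],[-0.26,-2.0,-1.05,-2.53,5.29,-4.37,8],[-0.26,-2.0,-1.05,-3.3,5.21,-5.79,8],[-0.26,-2.0,-1.05,-4.07,5.12,-7.21,8],[-0.26,-2.0,-1.05,-4.84,5.01,-8.63,8]]
[[0.0,0.0,0.0,-0.36,0.0,-1.35,8],[0.0,0.0,0.0,-0.67,0.0,-2.51,8],[0.0,0.0,0.0,-0.78,-1.0,-2.48,8],[0.0,0.0,0.0,-0.89,-1.99,-2.45,8],[0.0,0.0,0.0,-1.0,-2.99,-2.41,8],[0.0,0.0,0.0,-1.1,-3.98,-2.37,8],[0.0,0.0,0.0,-1.21,-4.98,-2.32,8],[0.0,0.0,0.0,-1.31,-5.97,-2.28,8]]
```

>>> play_rows(deltas=[[-0.05,-0.4,-0.2,0,1.1,0,8],[-0.1,-0.8,-0.4,-0.1,2.2,0,8],[-0.15,-1.2,-0.6,-0.1,3.2,-0.1,8],[-0.2,-1.6,-0.8,-0.2,4.3,-0.1,8],[-0.25,-2,-1,-0.2,5.4,-0.1,8],[-0.25,-2,-1,-1,5.4,-1.5,8],[-0.25,-2,-1,-1.8,5.3,-3,8],[-0.25,-2,-1,-2.5,5.3,-4.4,8],[-0.25,-2,-1,-3.3,5.2,-5.8,8],[-0.25,-2,-1,-4.1,5.1,-7.2,8],[-0.25,-2,-1,-4.8,5,-8.6,8]])

```text
time_s: 39.55
tcp_pos: [0.5224, -0.0999, 0.3296]
ee_rot: [[-0.658, -0.731, 0.179], [-0.705, 0.682, 0.195], [-0.265, 0.002, -0.964]]
wrist_force: [-0.2, 0.5, -0.5]
gripper_width: 0.172
```

```bash
python3 - <<'E'
from h import *
s=r.sense(); print(s['tcp_pos'],s['gripper_width']*87,s['joints'])
P=np.array([.52,-.10,.32])
z=s['ee_rot'][:,2]; print('az',np.degrees(np.arctan2(z[1],z[0])),'T',np.degrees(np.arccos(-z[2])))
rows([(P,ori(a,15),8) for a in (54,60)]+[(P,ori(60,t),8) for t in (20,25,30,35,40,45)])
E
```

```text
[ 0.52236832 -0.09991077  0.3295603 ] 14.925420640805228 [ -0.39709446   5.76996525  -3.07349857 -11.95360443 -71.08520147
 -39.74997849]
az 47.344484572687065 T 15.351204497995829
[[0.17,0.07,0.35,-0.35,0.07,-1.36,8],[0.17,0.07,0.35,-0.66,0.07,-2.52,8],[0.17,0.07,0.35,-0.77,-0.92,-2.49,8],[0.17,0.07,0.35,-0.88,-1.92,-2.45,8],[0.17,0.07,0.35,-0.99,-2.91,-2.42,8],[0.17,0.07,0.35,-1.1,-3.91,-2.38,8],[0.17,0.07,0.35,-1.2,-4.91,-2.33,8],[0.17,0.07,0.35,-1.31,-5.9,-2.29,8]]
```

>>> play_rows(deltas=[[0,0,0,-0.35,0,-1.4,8],[0,0,0,-0.65,0,-2.5,8],[0,0,0,-0.8,-0.9,-2.5,8],[0,0,0,-0.9,-1.9,-2.45,8],[0,0,0,-1,-2.9,-2.4,8],[0,0,0,-1.1,-3.9,-2.4,8],[0,0,0,-1.2,-4.9,-2.3,8],[0,0,0,-1.3,-5.9,-2.3,8],[0,0,0,-1.3,-6.3,-2.3,8],[0,0,0,-1.3,-6.3,-2.3,8]])

```text
time_s: 40.55
tcp_pos: [0.5226, -0.1011, 0.3294]
ee_rot: [[-0.343, -0.862, 0.374], [-0.59, 0.507, 0.629], [-0.731, -0.005, -0.682]]
wrist_force: [0.1, -0.5, 0.1]
gripper_width: 0.173
```

```bash
python3 - <<'E'
from h import *
s=r.sense(); print(s['tcp_pos'],s['gripper_width']*87,s['joints'])
z=s['ee_rot'][:,2]; print('az',np.degrees(np.arctan2(z[1],z[0])),'T',np.degrees(np.arccos(-z[2])))
p,R=stand2(1,.120,47,39.3,60,.14); print(p)
rows(interp(here(),(p,R,8),4))
C={k:save(k,k+'17') for k in('scene','side')}
a=C['scene']['pixels'][100:340,130:370];b=C['side']['pixels'][20:260,130:370]
cv2.imwrite('pics/b17.png',cv2.resize(np.hstack([a,b])[:,:,::-1],None,fx=1.6,fy=1.6))
E
```

```text
[ 0.52256541 -0.10110558  0.32940237] 15.047036481213535 [-23.40265681   9.33692575   0.77621214 -47.68957333 -78.83064683
   1.72275969]
az 59.27344274593055 T 47.00971318893411
[ 0.52752184 -0.00925797  0.2989965 ]
[[-0.34,0.42,0.8,-0.03,0.0,-0.01,8],[-0.67,0.85,1.61,-0.05,0.0,-0.01,8],[-1.01,1.27,2.41,-0.08,0.0,-0.02,8],[-1.34,1.7,3.21,-0.11,0.0,-0.02,8]]
```

View pics/b17.png

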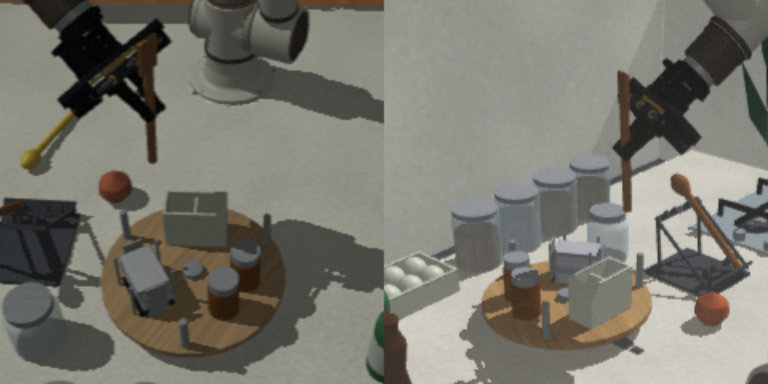

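>>> play_rows(deltas=[[-0.3,0.4,0.8,0,0,0,8],[-0.7,0.85,1.6,0,0,0,8],[-1,1.25,2.4,0,0,0,8],[-1.35,1.7,3.2,-0.1,0,0,8],[-1.35,1.7,3.2,-0.1,0,0,8],[-1.35,1.7,3.2,-0.1,0,0,8]])

```text
time_s: 41.25
tcp_pos: [0.5276, -0.0083, 0.3014]
ee_rot: [[-0.338, -0.867, 0.366], [-0.595, 0.498, 0.631], [-0.73, -0.004, -0.684]]
wrist_force: [0.0, -0.7, -0.7]
gripper_width: 0.171
```

```bash
python3 - <<'E'
from h import *
s=r.sense(); print(s['tcp_pos'],s['gripper_width']*87,s['joints'])
p,R=stand2(1,.120,47,39.3,60,.14); print(p)
A=Ro.from_euler('z',60,degrees=True).as_matrix(); l=np.radians(90-39.3-47); u=A@[np.sin(l),0,np.cos(l)]
pin=s['tcp_pos']-s['ee_rot'][:,2]*.0187; foot=pin-u*.120; print('foot',foot)
Rz=Ro.from_euler('z',YAW).as_matrix()
cell=np.array([*CAR,0])+Rz@[-.085,.026,.130]
for k in('scene','side'):
    c=save(k,k+'18'); im=c['pixels'].copy(); im=cv2.resize(im,None,fx=4,fy=4,interpolation=2)
    f=proj(c,[foot,pin,foot+u*.24,cell])
    for q in f: cv2.circle(im,(int(q[0]*4+1.5),int(q[1]*4+1.5)),5,(0,0,255),2)
    x,y=(f[0]*4).astype(int); cv2.imwrite(f'pics/{k}18z.png',im[max(0,y-320):y+220,x-200:x+200,::-1])
a=cv2.imread('pics/scene18z.png');b=cv2.imread('pics/side18z.png'); n=min(len(a),len(b)); cv2.imwrite('pics/b18.png',np.hstack([a[-n:],b[-n:]]))
E
```

```text
[ 0.52763152 -0.00827209  0.30142862] 14.844520561076239 [-12.62510576   6.61609096  -6.29549016 -48.4215049  -68.50472228
  -1.93959264]
[ 0.52752184 -0.00925797  0.2989965 ]
foot [ 0.51691512 -0.02678347  0.1944649 ]
```

View pics/b18.png

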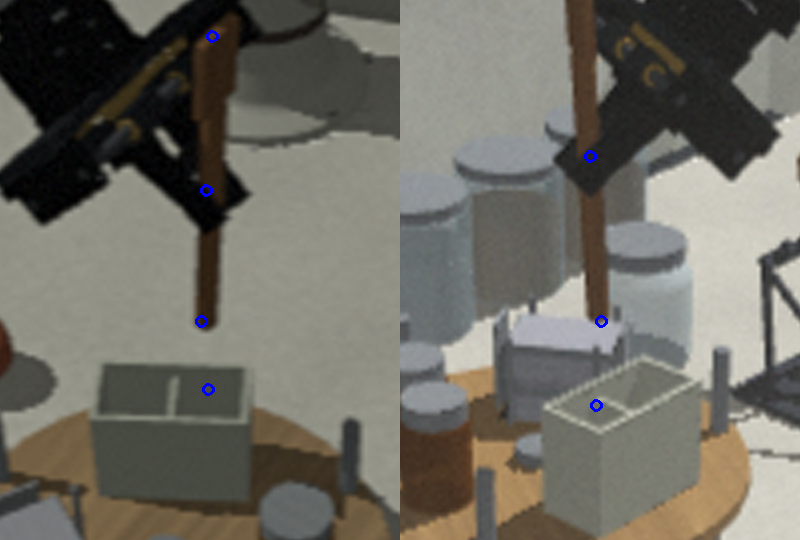

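>>> play_rows(deltas=[[0.5,0,0.48,0,0,0,8],[1.1,0,1.03,0,0,0,8],[1.6,0,1.5,0,0,0,8],[2.2,0,2.06,0,0,0,8],[2.7,0,2.53,0,0,0,8],[3.2,0,3,0,0,0,8],[3.6,0,3.37,0,0,0,8],[3.8,0,3.56,0,0,0,8],[3.8,0,3.56,0,0,0,8]])

```text
time_s: 42.25
tcp_pos: [0.528, -0.0101, 0.1702]
ee_rot: [[-0.341, -0.865, 0.367], [-0.593, 0.501, 0.631], [-0.729, -0.002, -0.684]]
wrist_force: [-0.4, 0.2, -0.2]
gripper_width: 0.174
```

```bash
cat > chk.py <<'E'
from h import *
import sys
n=sys.argv[1]
s=r.sense(); print(s['tcp_pos'],s['gripper_width']*87,s['joints'],s['wrist_force'])
C={k:save(k,k+n) for k in('scene','side')}
a=C['scene']['pixels'][130:330,140:340];b=C['side']['pixels'][70:270,150:350]
cv2.imwrite(f'pics/b{n}.png',cv2.resize(np.hstack([a,b])[:,:,::-1],None,fx=2,fy=2,interpolation=2))
E
python3 chk.py 19; python3 -c "
from h import *
s=r.sense();p,R=stand2(1,.120,47,39.3,60,0);print(p,s['tcp_pos'])
rows([(p,R,8)])"
```

```text
[ 0.52797028 -0.01006765  0.17021961] 15.125522335614814 [-14.6111365   15.79333426 -14.24974282 -54.88851795 -59.20722713
  14.06125369] [-0.44941037  0.18372325 -0.20591032]
[ 0.52752184 -0.00925797  0.1589965 ] [ 0.5285009  -0.00996728  0.17158647]
[[0.36,0.05,0.35,-0.04,-0.02,0.04,8]]
```

View pics/b19.png

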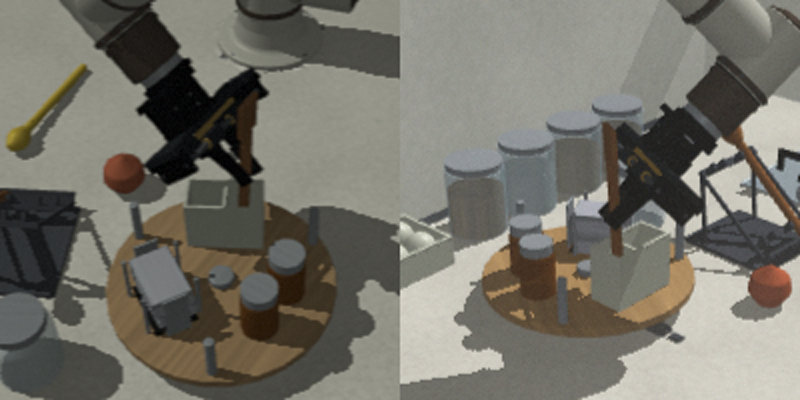

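>>> play_rows(deltas=[[0.1,0,0.1,0,0,0,8],[0.2,0,0.19,0,0,0,8],[0.3,0,0.28,0,0,0,8],[0.3,0,0.28,0,0,0,8]])

```text
time_s: 42.75
tcp_pos: [0.5277, -0.0094, 0.1602]
ee_rot: [[-0.34, -0.866, 0.367], [-0.593, 0.5, 0.631], [-0.73, -0.003, -0.684]]
wrist_force: [-0.1, 0.7, -0.7]
gripper_width: 0.174
```

>>> play_rows(deltas=[[0.07,0,0.06,0,0,0,8],[0.07,0,0.06,0,0,0,18],[0.07,0,0.06,0,0,0,26],[0.07,0,0.06,0,0,0,30],[0.07,0,0.06,0,0,0,30],[0,0,-0.6,0,0,0,30],[0,0,-1.4,0,0,0,30],[0,0,-2.4,0,0,0,30],[0,0,-3.6,0,0,0,30],[0,0,-4.8,0,0,0,30],[0,0,-5.2,0,0,0,30]])

```text
time_s: 43.85
tcp_pos: [0.4801, -0.0939, 0.2527]
ee_rot: [[-0.338, -0.865, 0.371], [-0.595, 0.502, 0.628], [-0.729, -0.009, -0.684]]
wrist_force: [0.1, -0.6, -0.2]
gripper_width: 0.345
```

```bash
python3 chk.py 20
```

```text
[ 0.48008843 -0.09387639  0.25265238] 30.018056001119618 [-25.0753552    9.76653114  -9.69250895 -49.40741079 -72.89126058
  11.62228476] [ 0.1460418  -0.57305902 -0.22882181]
```

View pics/b20.png

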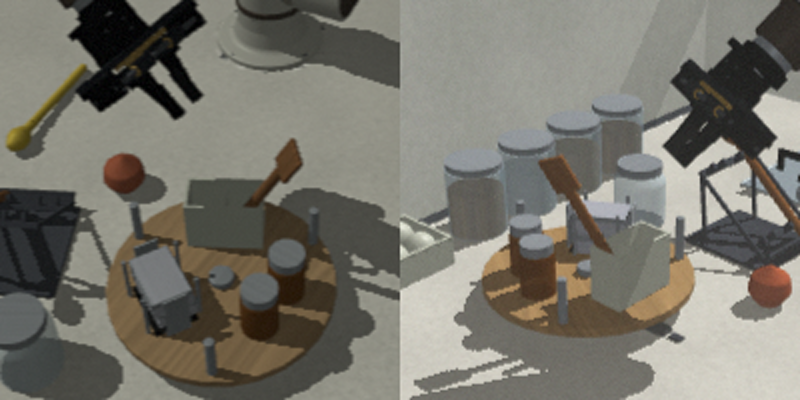

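```bash
python3 - <<'E'
from h import *
h=here(); m=(np.array([.47,-.24,.30]),ori(28,22),28); e=(np.array([.5252,-.3975,.22]),down(-4),28)
a=interp(h,m,6)+interp(m,e,6)
rows([(p,R,28) for p,R,_ in a])
E
```

```text
[[0.37,-0.44,-0.87,0.59,0.81,0.89,28],[0.74,-0.87,-1.73,1.19,1.62,1.78,28],[1.11,-1.31,-2.6,1.78,2.43,2.67,28],[1.48,-1.74,-3.46,2.38,3.25,3.56,28],[1.85,-2.18,-4.33,2.97,4.06,4.45,28],[2.22,-2.61,-5.19,3.57,4.87,5.34,28],[3.1,-3.45,-5.35,3.84,5.47,6.46,28],[3.99,-4.3,-5.51,4.11,6.06,7.57,28],[4.88,-5.14,-5.67,4.38,6.65,8.69,28],[5.77,-5.98,-5.83,4.64,7.24,9.81,28],[6.66,-6.82,-5.99,4.9,7.82,10.93,28],[7.55,-7.66,-6.15,5.15,8.41,12.06,28]]
```

>>> play_rows(deltas=[[0.4,-0.4,-0.9,0.6,0.8,0.9,28],[0.75,-0.9,-1.7,1.2,1.6,1.8,28],[1.1,-1.3,-2.6,1.8,2.4,2.7,28],[1.5,-1.75,-3.5,2.4,3.2,3.6,28],[1.85,-2.2,-4.3,3,4,4.4,28],[2.2,-2.6,-5.2,3.6,4.9,5.3,28],[3.1,-3.4,-5.3,3.8,5.5,6.5,28],[4,-4.3,-5.5,4.1,6,7.6,28],[4.9,-5.1,-5.7,4.4,6.6,8.7,28],[5.8,-6,-5.8,4.6,7.2,9.8,28],[6.65,-6.8,-6,4.9,7.8,10.9,28],[7.55,-7.65,-6.15,5.15,8.4,12,28]])

```text
time_s: 45.15
tcp_pos: [0.5258, -0.3958, 0.2159]
ee_rot: [[-0.998, 0.066, -0.005], [0.066, 0.998, 0.001], [0.005, 0.001, -1.0]]
wrist_force: [-1.5, 0.2, 0.2]
gripper_width: 0.322
```

```bash
python3 - <<'E'
from h import *
s=r.sense(); print(s['joints'])
rows(interp(here(),(np.array([.5252,-.3975,.22]),down(-4),28),3))
E
```

```text
[-2.28961090e+01  2.56613814e+01  5.18476326e+00  6.17745676e-02
 -6.98034477e+01 -7.09115357e+01]
[[0.01,-0.02,-0.05,0.0,-0.02,0.01,28],[0.01,-0.04,-0.11,0.0,-0.04,0.03,28],[0.02,-0.07,-0.16,0.01,-0.06,0.04,28]]
```

>>> play_rows(deltas=[[0,-0.07,-0.1,0,0,0,28],[0,-0.07,-0.15,0,0,0,28],[0,-0.07,-0.15,0,0,0,28]])

```text
time_s: 45.45
tcp_pos: [0.5253, -0.3972, 0.2219]
ee_rot: [[-0.998, 0.062, 0.0], [0.062, 0.998, 0.001], [0.0, 0.001, -1.0]]
wrist_force: [-0.6, 0.1, 1.1]
gripper_width: 0.317
```

```bash
python3 - <<'E'
from h import *
from ut import pt,p
s=r.sense(); c=save('wrist','w21'); im=c['pixels'].copy(); print(s['tcp_pos'],s['ee_rot'])
u=wproj(c,s,[pt(p,0,v) for v in (0,25,50,75,100,118,140,168,190,219)])
for q in u: cv2.circle(im,(int(q[0]),int(q[1])),3,(0,0,255),1)
cv2.imwrite('pics/w21o.png',im[:,:,::-1])
E
```

```text
[ 0.52527747 -0.39721338  0.22185918] [[-9.98048610e-01  6.24417411e-02  2.15563963e-05]
 [ 6.24417438e-02  9.98048473e-01  5.23224414e-04]
 [ 1.11567150e-05  5.23549418e-04 -9.99999863e-01]]
```

View pics/w21o.png

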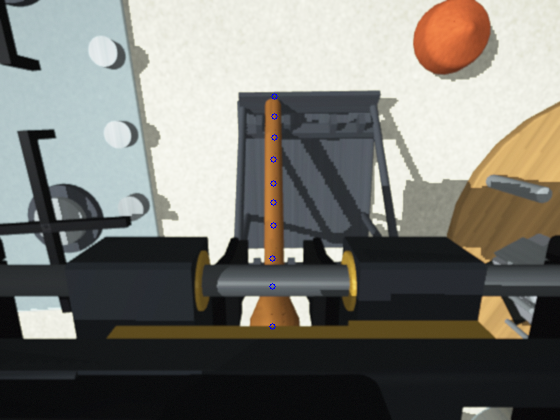

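>>> play_rows(deltas=[[0,0,1.2,0,0,0,28],[0,0,2.4,0,0,0,28],[0,0,3.6,0,0,0,28],[0,0,4.6,0,0,0,28],[0,0,5.2,0,0,0,28],[0,0,5.4,0,0,0,28],[0,0,5.4,0,0,0,28],[0,0,5.4,0,0,0,8],[0,0,5.4,0,0,0,8],[0,0,5.4,0,0,0,8],[0,0,5.4,0,0,0,8]])

```text
time_s: 46.6
tcp_pos: [0.5258, -0.3982, 0.0879]
ee_rot: [[-0.998, 0.063, 0.001], [0.063, 0.998, -0.001], [-0.001, -0.001, -1.0]]
wrist_force: [-0.2, 1.7, 4.9]
gripper_width: 0.172
```

>>> play_rows(deltas=[[0,0,-0.3,0,0,0,8],[0,0,-1,0,0,0,8],[0,0,-2.2,0,0,0,8],[0,0,-3.6,0,0,0,8],[0,0,-5.2,0,0,0,8],[0,0,-6.8,0,0,0,8],[0,0,-8.4,0,0,0,8],[0,0,-9.4,0,0,0,8],[0,0,-9.4,0,0,0,8]])

```text
time_s: 47.5
tcp_pos: [0.5263, -0.3988, 0.3269]
ee_rot: [[-0.998, 0.064, 0.007], [0.064, 0.998, -0.004], [-0.007, -0.004, -1.0]]
wrist_force: [-0.4, 0.5, -0.0]
gripper_width: 0.178
```

```bash
python3 - <<'E'
from h import *
s=r.sense(); print(s['tcp_pos'],s['gripper_width']*87,s['joints'],s['wrist_force'])
h=here(); P=np.array([.50,-.24,.335]); P2=np.array([.50,-.17,.335])
a=interp(h,(P,ori(45,15),8),7)+interp((P,ori(45,15),8),(P2,ori(60,30),8),5)
rows(a)
save('scene','s22'); save('side','sd22')
a=cv2.imread('pics/s22.png')[100:310,50:310];b=cv2.imread('pics/sd22.png')[40:250,170:400]
cv2.imwrite('pics/b22.png',cv2.resize(np.hstack([a,b]),None,fx=1.6,fy=1.6))
E
```

```text
[ 0.52630137 -0.39883233  0.32688011] 15.47080631925399 [-2.31160591e+01  2.28183929e+01  1.62621206e+01  7.30069688e-02
 -8.29790442e+01 -7.05401814e+01] [-0.44302297  0.52199586 -0.02159926]
[[0.21,0.9,-0.05,-0.19,-0.39,-1.38,8],[0.41,1.79,-0.1,-0.39,-0.79,-2.76,8],[0.62,2.69,-0.15,-0.58,-1.18,-4.14,8],[0.83,3.58,-0.21,-0.77,-1.58,-5.52,8],[1.04,4.48,-0.26,-0.96,-1.97,-6.9,8],[1.24,5.38,-0.31,-1.16,-2.36,-8.28,8],[1.45,6.27,-0.36,-1.35,-2.76,-9.66,8],[1.49,6.83,-0.36,-1.76,-3.27,-10.22,8],[1.52,7.39,-0.36,-2.17,-3.77,-10.77,8],[1.56,7.95,-0.37,-2.58,-4.29,-11.32,8],[1.59,8.51,-0.37,-2.99,-4.8,-11.86,8],[1.63,9.07,-0.37,-3.41,-5.32,-12.4,8]]
```

View pics/b22.png

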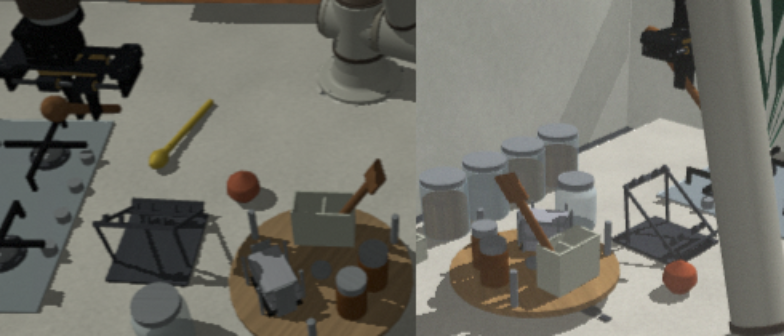

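>>> play_rows(deltas=[[0.2,0.9,0,-0.2,-0.4,-1.4,8],[0.4,1.8,-0.1,-0.4,-0.8,-2.8,8],[0.6,2.7,-0.15,-0.6,-1.2,-4.1,8],[0.85,3.6,-0.2,-0.8,-1.6,-5.5,8],[1.05,4.5,-0.25,-1,-2,-6.9,8],[1.25,5.4,-0.3,-1.15,-2.35,-8.3,8],[1.45,6.3,-0.35,-1.35,-2.75,-9.7,8],[1.5,6.8,-0.35,-1.75,-3.3,-10.2,8],[1.5,7.4,-0.35,-2.2,-3.8,-10.8,8],[1.55,8,-0.35,-2.6,-4.3,-11.3,8],[1.6,8.5,-0.35,-3,-4.8,-11.9,8],[1.65,9.1,-0.35,-3.4,-5.3,-12.4,8]])

```text
time_s: 48.8
tcp_pos: [0.4978, -0.1674, 0.3284]
ee_rot: [[-0.437, -0.867, 0.24], [-0.747, 0.499, 0.439], [-0.5, 0.013, -0.866]]
wrist_force: [0.8, -0.2, -0.7]
gripper_width: 0.177
```

```bash
python3 - <<'E'
from h import *
s=r.sense(); print(s['tcp_pos'],s['gripper_width']*87,s['joints'])
p,R=stand2(-1,.1195,48,39.3,60,.15,off=-.003); print(p)
h=here(); m=(np.array([.51,-.12,.33]),ori(60,48),8)
rows(interp(h,m,5)+interp(m,(p,R,8),4)+[(p,R,8)])
E
```

```text
[ 0.49776587 -0.16736493  0.32841158] 15.43623015712931 [-20.04536702   9.2770789    3.20193274 -30.11399831 -80.43611837
  -5.8629368 ]
[ 0.52639502 -0.06115292  0.3088546 ]
[[-0.33,0.1,0.18,0.02,-0.72,-0.02,8],[-0.66,0.21,0.36,0.05,-1.44,-0.03,8],[-1.0,0.31,0.54,0.07,-2.16,-0.05,8],[-1.33,0.42,0.72,0.1,-2.88,-0.06,8],[-1.66,0.52,0.89,0.12,-3.6,-0.08,8],[-2.07,0.67,1.38,0.12,-3.6,-0.08,8],[-2.47,0.82,1.86,0.12,-3.6,-0.08,8],[-2.88,0.97,2.34,0.12,-3.6,-0.08,8],[-3.28,1.12,2.82,0.12,-3.6,-0.08,8],[-3.28,1.12,2.82,0.12,-3.6,-0.08,8]]
```

>>> play_rows(deltas=[[-0.35,0.1,0.2,0,-0.7,0,8],[-0.65,0.2,0.35,0.05,-1.4,0,8],[-1,0.3,0.55,0.1,-2.2,0,8],[-1.35,0.4,0.7,0.1,-2.9,-0.1,8],[-1.65,0.5,0.9,0.1,-3.6,-0.1,8],[-2.05,0.65,1.4,0.1,-3.6,-0.1,8],[-2.45,0.8,1.85,0.1,-3.6,-0.1,8],[-2.9,1,2.35,0.1,-3.6,-0.1,8],[-3.3,1.1,2.8,0.1,-3.6,-0.1,8],[-3.3,1.1,2.8,0.1,-3.6,-0.1,8],[-3.3,1.1,2.8,0.1,-3.6,-0.1,8]])

```text
time_s: 49.9
tcp_pos: [0.5277, -0.0617, 0.3106]
ee_rot: [[-0.332, -0.867, 0.371], [-0.583, 0.498, 0.642], [-0.742, -0.003, -0.671]]
wrist_force: [0.2, -0.1, -0.8]
gripper_width: 0.174
```

```bash
python3 - <<'E'
from h import *
s=r.sense(); print(s['tcp_pos'],s['gripper_width']*87,s['joints'])
A=Ro.from_euler('z',60,degrees=True).as_matrix(); l=np.radians(90-39.3-48); u=A@[np.sin(l),0,np.cos(l)]
pin=s['tcp_pos']-s['ee_rot'][:,2]*.0187; foot=pin-u*.1195; print('foot',foot)
Rz=Ro.from_euler('z',YAW).as_matrix()
cell=np.array([*CAR,0])+Rz@[-.085,-.026,.130]; print(cell)
p,R=stand2(-1,.1195,48,39.3,60,.0,off=-.003); print(p); rows([(p,R,8)])
for k in('scene','side'):
    c=save(k,k+'23'); im=c['pixels'].copy(); im=cv2.resize(im,None,fx=4,fy=4,interpolation=2)
    f=proj(c,[foot,pin,foot+u*.22,cell])
    for q in f: cv2.circle(im,(int(q[0]*4+1.5),int(q[1]*4+1.5)),5,(0,0,255),2)
    x,y=(f[0]*4).astype(int); cv2.imwrite(f'pics/{k}23z.png',im[max(0,y-320):y+220,x-200:x+200,::-1])
a=cv2.imread('pics/scene23z.png');b=cv2.imread('pics/side23z.png'); n=min(len(a),len(b)); cv2.imwrite('pics/b23.png',np.hstack([a[-n:],b[-n:]]))
E
```

```text
[ 0.52773885 -0.06171334  0.31062504] 15.129667522800244 [-19.62112235   8.92247611  -2.56704795 -49.15856678 -74.6626984
   1.95485918]
foot [ 0.51799004 -0.07860053  0.20380025]
[ 0.51813201 -0.07546488  0.13      ]
[ 0.52639502 -0.06115292  0.1588546 ]
[[4.51,0.07,4.07,0.0,-0.02,0.04,8]]
```

View pics/b23.png

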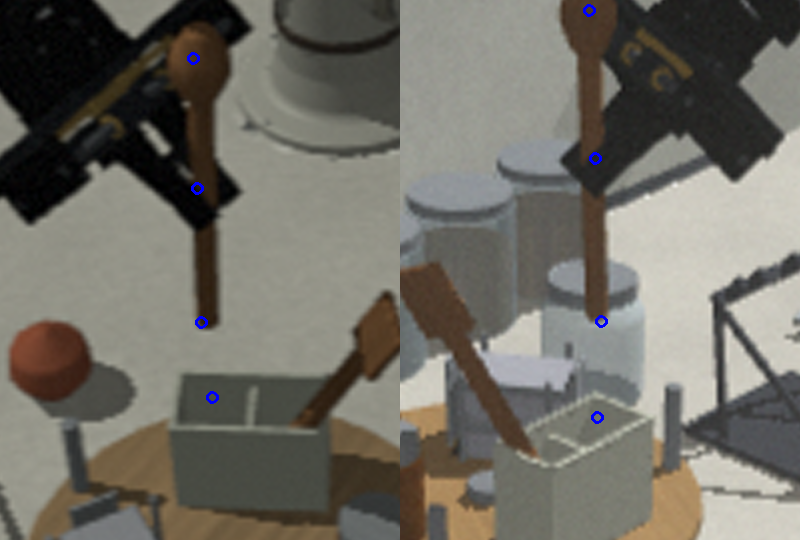

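>>> play_rows(deltas=[[0.5,0,0.45,0,0,0,8],[1.1,0,1,0,0,0,8],[1.7,0,1.54,0,0,0,8],[2.3,0,2.08,0,0,0,8],[2.9,0,2.62,0,0,0,8],[3.4,0,3.07,0,0,0,8],[3.8,0,3.44,0,0,0,8],[4.1,0,3.7,0,0,0,8],[4.1,0,3.7,0,0,0,8]])

```text
time_s: 50.9
tcp_pos: [0.5278, -0.0626, 0.1716]
ee_rot: [[-0.335, -0.866, 0.371], [-0.581, 0.499, 0.643], [-0.742, -0.001, -0.67]]
wrist_force: [0.5, -0.3, 0.1]
gripper_width: 0.175
```

```bash
python3 chk.py 24; python3 -c "
from h import *
p,R=stand2(-1,.1195,48,39.3,60,0,off=-.003);print(p);rows([(p,R,8)])"
```

```text
[ 0.52778791 -0.06263405  0.17161926] 15.223895866211713 [-21.0690561   18.16744018 -11.26552845 -54.26361283 -64.55094463
  17.70721969] [ 0.54778391 -0.27797479  0.09084838]
[ 0.52639502 -0.06115292  0.1588546 ]
[[0.42,0.11,0.4,-0.02,-0.02,0.04,8]]
```

View pics/b24.png

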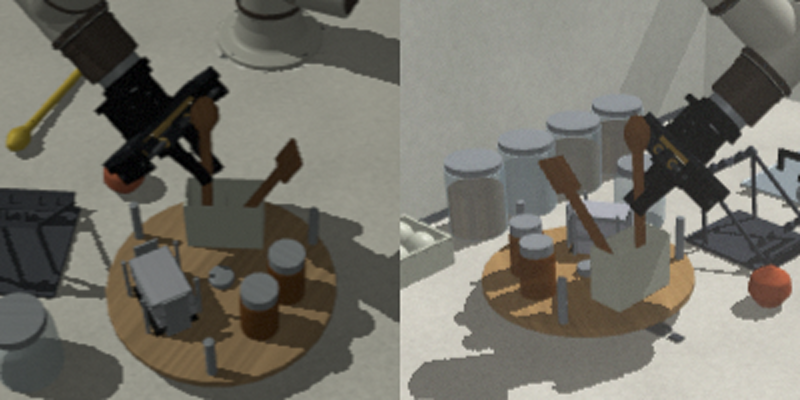

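Spoon is in the left cell clear of the turner; lower, release, retreat.

>>> play_rows(deltas=[[0.12,0,0.12,0,0,0,8],[0.25,0,0.23,0,0,0,8],[0.36,0,0.33,0,0,0,8],[0.36,0,0.33,0,0,0,8],[0.36,0,0.33,0,0,0,8]])

```text
time_s: 51.5
tcp_pos: [0.5283, -0.0625, 0.1606]
ee_rot: [[-0.333, -0.867, 0.372], [-0.582, 0.499, 0.642], [-0.742, -0.003, -0.67]]
wrist_force: [-0.8, -0.0, -0.5]
gripper_width: 0.176
```

>>> play_rows(deltas=[[0,0,0,0,0,0,18],[0,0,0,0,0,0,26],[0,0,0,0,0,0,30],[0,0,0,0,0,0,30],[0,0,-0.6,0,0,0,30],[0,0,-1.4,0,0,0,30],[0,0,-2.4,0,0,0,30],[0,0,-3.6,0,0,0,30],[0,0,-4.8,0,0,0,30],[0,0,-6,0,0,0,30],[0,0,-7,0,0,0,30],[0,0,-7,0,0,0,30]])

```text
time_s: 52.7
tcp_pos: [0.4629, -0.1778, 0.2809]
ee_rot: [[-0.331, -0.865, 0.377], [-0.585, 0.501, 0.638], [-0.741, -0.009, -0.672]]
wrist_force: [0.3, -0.5, 0.3]
gripper_width: 0.343
```

```bash
python3 chk.py 25; python3 - <<'E'
from h import *
for k in('scene','side'):
    print(k,[(t,[(np.round(o['centre'],3).tolist(),round(o['score'],2)) for o in r.spot_in(k,t)][:3]) for t in('tin0','spoon','turner','oil','mill','vinegar','jar','onion')])
E
```

```text
[ 0.46289852 -0.17780159  0.28094969] 29.86181658822866 [-34.95823096  12.53685242  -2.6389072  -48.06642687 -83.03260804
  14.92712391] [ 0.27623974 -0.49575329  0.3419658 ]
scene [('tin0', [([0.651, -0.124, 0.11], 0.57), ([0.665, -0.092, 0.061], 0.49)]), ('spoon', [([0.532, -0.073, 0.246], 0.84), ([0.258, -0.383, 0.021], 0.83)]), ('turner', [([0.56, 0.031, 0.227], 0.68)]), ('oil', [([0.774, 0.263, 0.118], 0.89)]), ('mill', [([0.659, 0.308, 0.116], 0.77)]), ('vinegar', [([0.707, 0.388, 0.094], 0.97), ([0.654, -0.126, 0.106], 0.46)]), ('jar', [([0.738, -0.294, 0.093], 0.86)]), ('onion', [([0.406, -0.218, 0.046], 0.73)])]
side [('tin0', [([0.63, -0.12, 0.11], 0.81), ([0.525, -0.067, 0.228], 0.74), ([0.646, -0.089, 0.066], 0.61)]), ('spoon', [([0.523, -0.069, 0.226], 0.62)]), ('turner', []), ('oil', [([0.742, 0.287, 0.121], 0.9)]), ('mill', [([0.628, 0.318, 0.083], 0.71), ([0.526, -0.343, 0.008], 0.7)]), ('vinegar', [([0.673, 0.401, 0.08], 0.63)]), ('jar', [([0.678, -0.284, 0.074], 0.73)]), ('onion', [([0.377, -0.205, 0.041], 0.77)])]
```

View pics/b25.png

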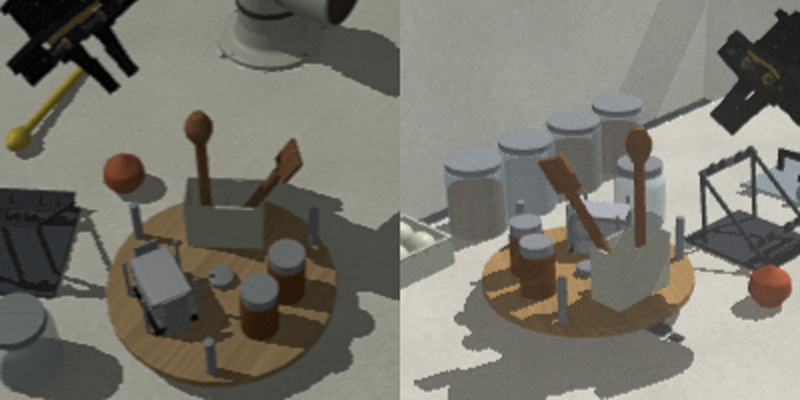

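View pics/scene25.png

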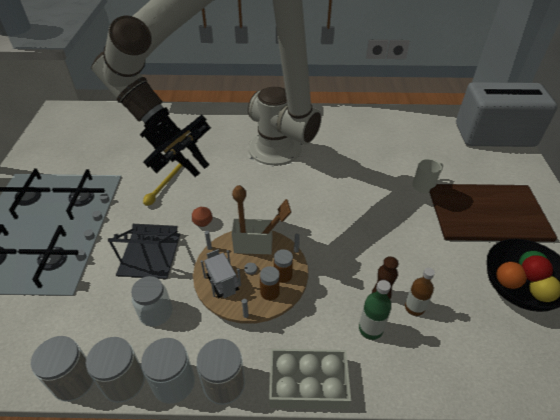

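>>> play_rows(deltas=[[0,0,-0.5,0,0,0,30],[0,0,-1,0,0,0,30],[0,0,-1,0,0,0,30],[0,0,-1,0,0,0,30],[0,0,-1,0,0,0,30],[0,0,-1,0,0,0,30],[0,0,-1,0,0,0,30],[0,0,-1,0,0,0,30],[0,0,-1,0,0,0,30],[0,0,-1,0,0,0,30],[0,0,-1,0,0,0,30],[0,0,-1,0,0,0,30]])

```text
time_s: 54.8
tcp_pos: [0.4539, -0.1909, 0.2948]
ee_rot: [[-0.332, -0.867, 0.372], [-0.582, 0.499, 0.642], [-0.742, -0.003, -0.67]]
wrist_force: [-0.5, -0.1, 0.2]
gripper_width: 0.345
```

```bash
python3 - <<'E'
from h import *
C={k:save(k,k+'26') for k in('scene','side')}
crop(C['scene']['pixels'],(190,180,315,325),'z26a',4);crop(C['side']['pixels'],(185,120,310,245),'z26b',4)
a=cv2.imread('pics/z26a.png')[:500];b=cv2.imread('pics/z26b.png')[:500,:290*2]
h=min(len(a),len(b)); m=np.hstack([a[:h],b[:h]]); cv2.imwrite('pics/b26.png',cv2.resize(m,None,fx=.8,fy=.8)); 
for k in C:
  im=C[k]
  print(k,np.round(proj(im,[post(d,.115)[0] for d in(-60,60,180)]),1).tolist())
E
```

```text
scene [[296.8, 234.2], [206.5, 231.3], [244.3, 299.9]]
side [[230.1, 209.0], [289.5, 178.1], [209.3, 170.4]]
```

View pics/b26.png

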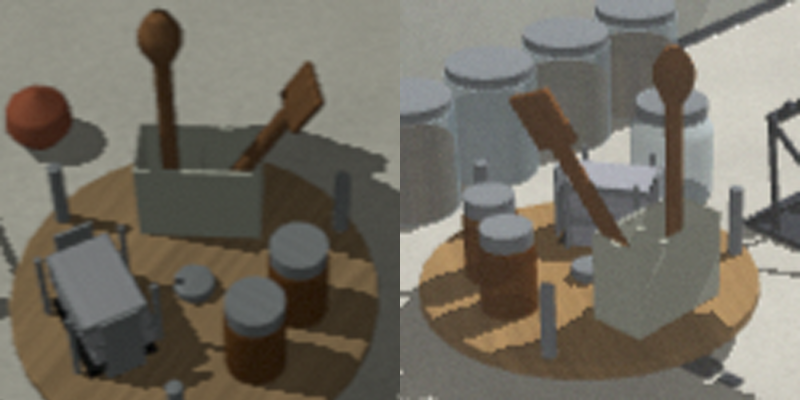

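```bash
python3 - <<'E'
from h import *
print(r.finish_job(), r.sense()['time_s'])
E
```

```text
the job is handed in; nothing more can be done
the job is handed in; nothing more can be done
```

I finished the job and handed it in at about 55 s of the 208 s allowed. No verdict came back.

- **First click and tins:** I turned the organiser one click anticlockwise so the dark pad faced the front. Both tins are stacked in one level column between the guides. No picture showed a third tin.
- **Second click and utensils:** I turned it one more click so the white caddy faces the front. The turner is in the left cell and the spoon in the right, both heads up.

**Last checks (scene and side pictures, about 2 s after the spoon was released):**
- **Click:** one post I read off by eye sits within about 2 pixels of where it should be at this click.
- **Column:** the tins look level and aligned between the guides.
- **Spoon:** nearly upright and not moving.
- **Turner:** resting diagonally against its cell, leaning about 20 to 25° away from the spoon. The side camera's detector missed it, but it is plain in the picture.
- **Other things:** the oil, vinegar, mill, jar and onion read within a few millimetres of their start positions where there was a start reading in that camera.
- **Robot:** the gripper was clear of everything.

My fit of the rest's foot was off by up to 5 pixels, so I located the utensils directly instead. That fit matched the wrist pictures.

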